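# Build an interlocked stack of washed totes on the drip tray

### The arm

A 7-joint arm with a two-finger parallel gripper is mounted at the origin on the work surface. World frame = base frame: x ahead of the robot, y to its left, z up, the work surface at z = 0. Lengths are in m, angles in degrees, forces in N, time in s.
With the tool pointing down it reaches from about 0.4 to 0.875 m from the base axis. Payload 4.4 kg.
Tool frame: the origin (TCP) lies between the finger pads; the fingertips stand 22 mm ahead of it and the grasp point (between the pads) lies 3 mm ahead of it; z points along the fingers, y is the direction in which the jaws open and shut (so a half turn about z gives the same grasp; the last joint's range is limited). The gripper opens to 85 mm and grips with 20 to 120 N. Pads are 22 mm wide; open, the fingers measure 114 mm over their backs; the gripper's body (76 mm by 85 mm) begins 54 mm behind the grasp point. The pads swing forward as they close: fully open they stand 13 mm farther back than shut.
Start: joints at [-78.885, 36.005, 2.206, 86.941, -1.547, 57.084, -1.146], TCP at [0.167, 0.628, 0.253] pointing down, gripper open.
Joint ranges: [-175.42, 175.42], [-21.48, 121.26], [-71.46, 75.88], [10.55, 141.38], [-63.04, 243.04], [13.31, 113.54], [-168.57, 168.57]. Speed limits (degrees/s): [147.25, 147.25, 180, 180, 180, 180, 180].

### API

Orientations are given as [roll, pitch, yaw] about the fixed x, y, z axes, in that order (R = Rz(yaw) Ry(pitch) Rx(roll)).
In Python, from cell import monitor, camera, camera_info, order, models gives the robot as it stands.
- The arm moves only by the tool apply_moves, never from a script. Its argument "increments" is a list of rows, each a list of 5 numbers: the finger opening in mm, from 0 to 85.4, then the shift along the world's x, y, z in mm, then the turn about the world's z in rad. A call has 1 to 20 rows; each row is the pose to reach, as a shift and turn from the pose measured when the call began; what a row does not reach only later rows make up. A row lasts 1/12 s, in which the tool goes at most 41.7 mm and 7.16 degrees, less where a joint would pass 70% of its speed; a pose out of reach is approached as far as the arm can. A call with a gripper value outside its range is refused whole. The fingers move at their own pace and stop on an object; "grip_force" is the grip in N (left out, the last holds). Time passes only in rows, so rows that repeat a pose let the fingers close. It gives the time, the measured TCP pose, the force and the opening at its end, in the units of the state.
- monitor.observe(): the state, without advancing time (a new reading comes with each control period).
- camera(name): name is "side" or "top" or "wrist"; returns (picture, depth): 384x512x3 uint8, red, green, blue; 384x512 float32, m along the optical axis (not along the pixel's ray), 0 where there is no reading.
- camera_info(name): a dict with "K" (3x3 intrinsics, pixels), "world_to_cam" (4x4, takes a point from world to camera coordinates). Camera axes: x right, y down, z forward; pixel columns grow to the right and rows downward; lengths in m; the calibration is good to about 2 mm. The wrist camera is an equidistant fisheye: a pixel r from the principal point sees the ray r / f radians off the axis. A picture is of the moment at which its call begins: read the wrist's pose just before it. camera_info takes no time and is no camera call; for the wrist camera it gives the pose at the moment of the call.
- order.hand_in(): hands the job in, once; it reports no verdict.
Trained networks look in the newest picture that a camera, given by its name, has taken for a name from the list of things; names that differ only in an ending like _2 or _b are one class to them, and where a whole thing is asked for, a point or a joint stands for the part that bears it (a point fixed in the world has none). Each returns a list of dicts, best first, with "score" (0 to 1); they miss things now and then, are a little off and sometimes report something else, mostly with a low value. They report only what shows in the picture. A call takes as long as a camera call. They do not tell look-alikes from the thing itself.
- models.recognise(thing, camera): "extent" ([left, top, right, bottom] in pixels, round what is visible of it).
- models.cut_out(thing, camera): "region" (384x512 bool, what is visible of it) and "extent" ([left, top, right, bottom] in pixels, round what is visible of it).
The state is a dict: "time": time; "q": joint angles; "joint_vel": joint speeds; "joint_efforts": joint torques, N m; "eef_pos": TCP position; "ee_rot": TCP orientation; "ft_force": force on the tool from outside, world axes, zero at the start; "moment": the same for the moment, N m; "finger_gap": finger opening in m.
Only numpy, scipy, OpenCV 4.12 (cv2) and the standard library are available. Lean on these libraries where they do the work, as an engineer would, in place of code of your own. Each camera call takes 0.05 s, during which the arm holds its last target.

### The job

Make one stack of three interlocked totes on the drip tray. First lift the tote that is nested in the one on the tray, turn it end for end so that its blue end is over the other's beige end, and set it down with its feet in the saddles; then take the tote from the sloping draining stand and interlock it level on top in the same way, its blue end opposite the blue end of the tote below it. Set the totes down rather than dropping them, keep the bottom tote standing about where it is, and do not disturb the bottles and the jar.

Things in the scene. Friction and masses are not known exactly. Their poses are not given: they have to be found in the camera images.
- tote_low: Bottom tote, standing on the drip tray. Beige stepped stack-and-nest tote 174 (x) x 131 (y) x 74 mm high, walls 3 mm, 0.2 to 0.42 kg; origin at the centre of its underside, +x towards its BLUE end, z up. Lower body 160 x 90 mm up to 36 mm, then a shoulder and the wide rim part. On another tote the same way round it nests: underside 39 mm above the lower one's.
- tote_mid: Identical tote, at the start nested in tote_low the same way round. Grip of every tote: the central carrying ridge, 18 mm wide (y), 80 mm long (x), side faces free from 34 to 60 mm above the underside (on a 34 mm wide foot below that), 33 mm free space on each side; the rim is 14 mm higher than the ridge.
- tote_top: Identical tote, at the start on the draining stand, tilted 25 degrees with its plate (the tote's z axis leans towards the robot), long axis across the slope, blue end to the robot's right (-y), its side against the stand's bottom lip. Lift it square to the plate to clear the lip.
- low_blue_end (a point): Top middle of tote_low's blue end wall, at (87, 0, 74) mm in its frame. On each long side every tote has two feet (20 mm along x, at x = +60 and -20, out to y = 58) and inside the rim two saddles between cheeks (28 mm gaps at x = -60 and +20, seat 63 mm above the underside, 11 mm below the rim).
- mid_blue_end (a point): Top middle of tote_mid's blue end wall, at (87, 0, 74) mm in its frame. A tote turned 180 degrees and centred on another drops its feet into the saddles: interlocked, underside 63 mm above the lower one's underside, 3 to 4 mm of play each way.
- top_blue_end (a point): Top middle of tote_top's blue end wall, at (87, 0, 74) mm in its frame.
- drip_tray: Fixed perforated stainless tray, 190 (x) x 250 (y) x 20 mm high; origin at the centre of its underside.
- drain_stand: Fixed aluminium draining stand, 210 mm wide (y); its plate, 150 mm long, rises at 25 degrees towards the stand's +x (away from the robot); plate surface is 60 mm above the bench over the origin, with a 26 mm lip, square to the plate, 58.5 mm down the slope from there. Origin on the bench under the plate's centre, z vertical.
- bottle_a: Bystander: capped empty glass bottle, 68 mm diameter, 160 mm tall; origin at the centre of its underside.
- bottle_b: Bystander: as bottle_a.
- cap_jar: Bystander: white jar with a steel lid, 72 mm diameter, 80 mm tall; origin at the centre of its underside.
Not all that is in view belongs to the job. Leave any pink look-alike of the tote_low alone.

How it is judged:
By the outcome, as a careful person would: the job done as asked, in the order asked, and still so for the second after the job is handed in, with the robot touching nothing.
It also fails if it takes over 69 s, if anything falls off the work surface, if the arm or the gripper's body presses on something with over 40 N, if the wrist force passes 120 N, or if a joint passes its speed limit or range.

## Working session

There is one attempt and no reset: what is moved stays moved. The work goes in short steps, Python scripts to look and compute and a tool call to move; the robot and the scene stay as the last step left them, time stands still between calls to the robot, and variables do not carry over. Pictures are saved under pics/ and viewed, and the job is handed in when it is done.

Besides the shell and the picture viewer there is one more tool, called after ">>>" as name([rows], argument=value, ...), one row to a line, values as JSON. apply_moves: Moves the arm, as the interface text tells. Its arguments: {"type":"object","properties":{"increments":{"type":"array","items":{"type":"array","items":{"type":"number"}}},"grip_force":{"type":"number"}},"required":["increments"]}

```bash
ls; mkdir -p pics; cat > h.py <<'E'
import numpy as np, cv2
from cell import monitor, camera, camera_info, order, models
def snap(n,f):
    p,d=camera(n); cv2.imwrite('pics/'+f,p[:,:,::-1]); np.savez('pics/'+f+'.npz',p=p,d=d,K=camera_info(n)['K'],T=camera_info(n)['world_to_cam']); return p,d
def cloud(n,d):
    i=camera_info(n);K=np.array(i['K']);T=np.array(i['world_to_cam'])
    v,u=np.mgrid[:d.shape[0],:d.shape[1]]
    c=np.stack([(u-K[0,2])/K[0,0]*d,(v-K[1,2])/K[1,1]*d,d],-1)
    w=(c-T[:3,3])@T[:3,:3]
    w[d==0]=np.nan
    return w
E
python3 - <<'E'
from h import *
s=monitor.observe();print({k:np.round(v,3) for k,v in s.items()})
for n in ['top','side','wrist']:
    p,d=snap(n,n+'0.png'); print(n,p.shape,np.round(camera_info(n)['K'],1).tolist())
    if n!='wrist':
        for t in ['tote_low','low_blue_end','drain_stand','drip_tray','bottle_a','cap_jar']:
            print(t,[(round(r['score'],2),np.round(r['extent']).tolist()) for r in models.recognise(t,n)])
E
```

```text
pics
{'time': np.float64(0.0), 'q': array([-78.887,  36.06 ,   2.201,  86.997,  -1.548,  57.084,  -1.147]), 'joint_vel': array([ 0.071, -0.081, -0.112, -0.072, -0.02 ,  0.049, -0.007]), 'joint_efforts': array([ 1.0000e-03, -5.6339e+01,  1.2260e+00, -1.9345e+01,  1.1000e-02,
        1.0000e-02, -0.0000e+00]), 'eef_pos': array([0.167, 0.628, 0.252]), 'ee_rot': array([-179.889,    0.   ,  165.116]), 'ft_force': array([0.006, 0.259, 0.725]), 'moment': array([ 0.004, -0.005, -0.008]), 'finger_gap': np.float64(0.085)}
top (384, 512, 3) [[493.4, 0.0, 251.9], [0.0, 493.4, 190.3], [0.0, 0.0, 1.0]]
tote_low [(0.62, [140.0, 230.0, 218.0, 302.0]), (0.31, [316.0, 162.0, 388.0, 214.0])]
low_blue_end [(0.72, [141.0, 233.0, 216.0, 302.0])]
drain_stand [(0.82, [307.0, 153.0, 387.0, 203.0])]
drip_tray [(0.66, [136.0, 144.0, 221.0, 206.0])]
bottle_a [(0.87, [230.0, 97.0, 254.0, 125.0]), (0.64, [269.0, 94.0, 295.0, 126.0])]
cap_jar [(0.81, [237.0, 213.0, 258.0, 239.0]), (0.28, [144.0, 147.0, 210.0, 197.0])]
side (384, 512, 3) [[491.6, 0.0, 251.9], [0.0, 491.6, 196.9], [0.0, 0.0, 1.0]]
tote_low [(0.92, [182.0, 148.0, 250.0, 186.0]), (0.84, [109.0, 168.0, 163.0, 228.0])]
low_blue_end [(0.89, [181.0, 146.0, 252.0, 187.0]), (0.65, [114.0, 170.0, 161.0, 230.0])]
drain_stand [(0.63, [272.0, 252.0, 371.0, 310.0])]
drip_tray [(0.55, [171.0, 154.0, 265.0, 203.0])]
bottle_a [(0.97, [286.0, 136.0, 310.0, 186.0]), (0.68, [318.0, 156.0, 342.0, 210.0]), (0.21, [193.0, 202.0, 222.0, 237.0])]
cap_jar [(0.56, [198.0, 200.0, 225.0, 236.0])]
wrist (384, 512, 3) [[297.3, 0.0, 258.4], [0.0, 297.3, 188.9], [0.0, 0.0, 1.0]]
```

View pics/top0.png

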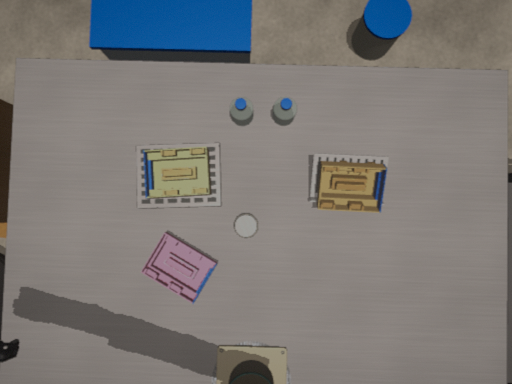

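View pics/side0.png

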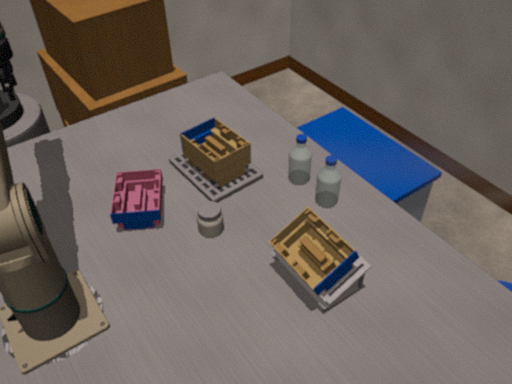

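View pics/wrist0.png

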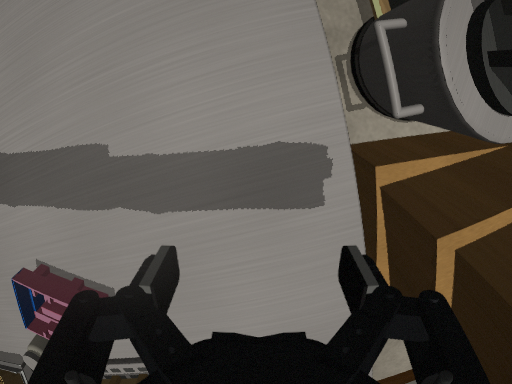

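Top view: the nested totes are on the tray at (178,173) with blue to the left (+y). The pink look-alike is at (180,266), and the stand with tote_top is at (350,187) with blue to the right. Next I'll measure metric poses.

```bash
cat > m.py <<'E'
from h import *
z=np.load('pics/top0.png.npz');d=z['d'];p=z['p'];w=cloud('top',d)
def blk(u0,v0,u1,v1): return w[v0:v1,u0:u1],p[v0:v1,u0:u1].astype(int)
print('table z',np.nanmedian(w[300:340,300:400,2]))
np.set_printoptions(linewidth=220,precision=1,suppress=True)
def rgn(u0,v0,u1,v1,name):
    W,P=blk(u0,v0,u1,v1)
    print(name); print('z mm'); print(np.round(W[::2,::2,2]*1000).astype(int))
rgn(134,142,224,210,'tray')
W,P=blk(136,142,224,210)
m=(W[...,2]>0.118)
q=W[m][:,:2]*1000
print('rim',q.min(0),q.max(0),np.percentile(W[m][:,2],[50,95]),cv2.minAreaRect(q.astype(np.float32)))
blue=(P[...,2]>P[...,0]+40)
print('blue',W[blue].mean(0)*1000)
W,P=blk(300,145,395,220)
blue=(P[...,2]>P[...,0]+40); print('blue stand',np.median(W[blue],0)*1000)
for nm,(u,v) in dict(ba=(241,104),bb=(286,104),jar=(246,226)).items(): print(nm,w[v,u]*1000)
E
python3 m.py
```

```text
table z 0.00011764016345252601
tray
z mm
[[ 4 -1 -4 ...  0  0  2]
 [-4  1 -5 ... 19  5 -2]
 [ 3 19 21 ... 24  0  2]
 ...
 [ 4  3 18 ... 14 15  3]
 [ 3  5 23 ... 11 -3 -1]
 [-7  0 17 ... -3  4  4]]
rim [527.9 129.7] [670.9 312.9] [0.1 0.1] ((599.322509765625, 222.089599609375), (131.4712371826172, 176.32530212402344), 5.180434226989746)
blue [592.8 303.  111.1]
blue stand [nan nan nan]
ba [786.8  46.  154.7]
bb [789.7 -75.9 156.2]
jar [455.6  24.4  83.7]m.py:8: RuntimeWarning: invalid value encountered in cast
  print(name); print('z mm'); print(np.round(W[::2,::2,2]*1000).astype(int))
```

```bash
python3 - <<'E'
import cv2
for f,(x0,y0,x1,y1),o in [('top0',(130,138,230,213),'ca'),('top0',(300,145,400,220),'cb'),('side0',(160,110,270,200),'cc'),('side0',(262,200,380,310),'cd')]:
    i=cv2.imread(f'pics/{f}.png')[y0:y1,x0:x1]; cv2.imwrite(f'pics/{o}.png',cv2.resize(i,None,fx=4,fy=4,interpolation=cv2.INTER_CUBIC))
a=[cv2.resize(cv2.imread(f'pics/c{k}.png'),(400,300)) for k in 'abcd']
import numpy as np
cv2.imwrite('pics/crop.png',np.vstack([np.hstack(a[:2]),np.hstack(a[2:])]))
E
```

```text
(no output)
```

View pics/crop.png

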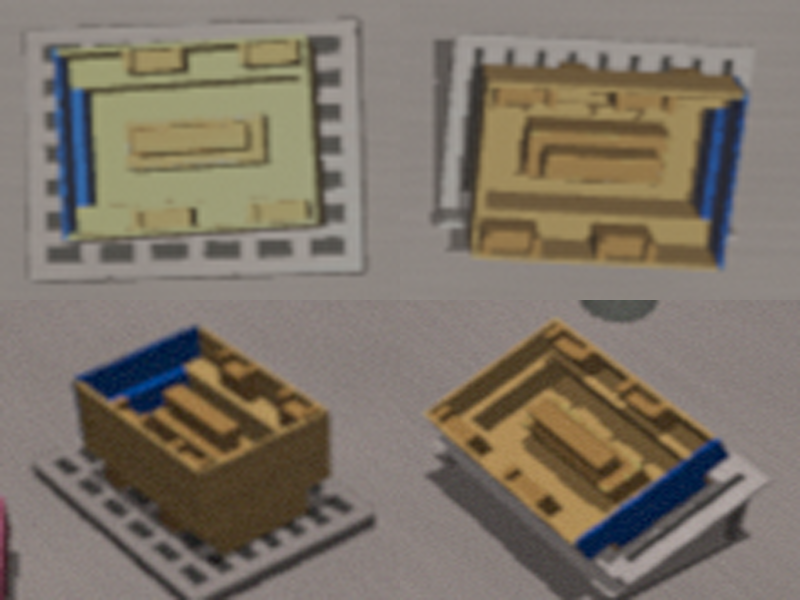

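>>> apply_moves([
  [85, 30, -28, 40, -0.1],
  [85, 60, -56, 80, -0.2],
  [85, 90, -85, 110, -0.3],
  [85, 115, -108, 130, -0.4],
  [85, 145, -136, 140, -0.5],
  [85, 175, -164, 140, -0.6],
  [85, 200, -188, 140, -0.7],
  [85, 230, -216, 140, -0.8],
  [85, 260, -244, 140, -0.9],
  [85, 285, -268, 140, -1.0],
  [85, 310, -291, 140, -1.1],
  [85, 340, -319, 140, -1.2],
  [85, 365, -343, 140, -1.229],
  [85, 390, -366, 140, -1.229],
  [85, 410, -385, 140, -1.229],
  [85, 425, -400, 140, -1.229],
  [85, 432, -406, 140, -1.229],
  [85, 432, -406, 140, -1.229],
], grip_force=60)

```text
time: 2.25
eef_pos: [0.6003, 0.2199, 0.3931]
ee_rot: [180.0, 0.1, 94.5]
ft_force: [-1.2, -0.2, 0.1]
finger_gap: 0.0847
```

```bash
python3 - <<'E'
from h import *
s=monitor.observe();print({k:np.round(v,3) for k,v in s.items() if k in('time','q','eef_pos','ee_rot','ft_force','finger_gap')})
p,d=snap('wrist','w1.png'); i=camera_info('wrist'); T=np.array(i['world_to_cam']); print(np.round(T,3)); print(-T[:3,:3].T@T[:3,3])
E
```

```text
{'time': np.float64(2.25), 'q': array([-36.967,  30.628,  25.137,  77.325, -12.876,  74.844,  -7.089]), 'eef_pos': array([0.6  , 0.22 , 0.393]), 'ee_rot': array([1.79974e+02, 7.40000e-02, 9.44740e+01]), 'ft_force': array([-1.194, -0.172,  0.122]), 'finger_gap': np.float64(0.085)}
[[ 0.997  0.08  -0.001 -0.615]
 [ 0.076 -0.942  0.327  0.077]
 [ 0.026 -0.326 -0.945  0.57 ]
 [ 0.     0.     0.     1.   ]]
[0.59266878 0.30755653 0.51347817]
```

View pics/w1.png

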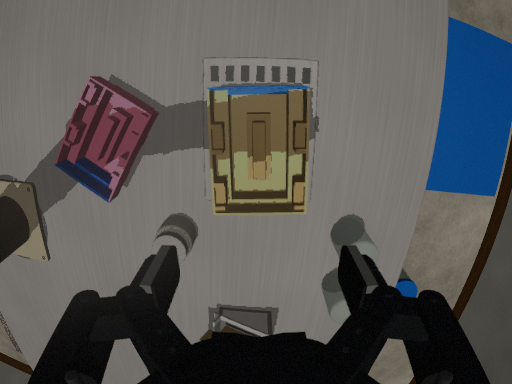

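Wrist view: the nested totes are centred at (260,150), with blue at the top (+y).

```bash
cat >> h.py <<'E'
def wcloud(f):
    z=np.load('pics/'+f+'.npz');d=z['d'];K=z['K'];T=z['T']
    v,u=np.mgrid[:d.shape[0],:d.shape[1]].astype(float)
    a=(u-K[0,2])/K[0,0];b=(v-K[1,2])/K[1,1];r=np.hypot(a,b)+1e-9
    t=np.tan(r)/r
    c=np.stack([a*t*d,b*t*d,d],-1); w=(c-T[:3,3])@T[:3,:3]; w[d==0]=np.nan
    return z['p'].astype(int),w
def edges(q,ang):
    """robust extents along axes at ang (deg), q Nx2"""
    a=np.deg2rad(ang);e=np.array([np.cos(a),np.sin(a)]);n=np.array([-e[1],e[0]])
    return e,n,q@e,q@n
def fit(q,ang0):
    # fit rectangle: minimise over angle via quantile edge sharpness
    best=None
    for ang in np.arange(ang0-8,ang0+8,0.1):
        e,n,a,b=edges(q,ang)
        L=np.percentile(a,99.5)-np.percentile(a,.5);W=np.percentile(b,99.5)-np.percentile(b,.5)
        if best is None or L*W<best[0]: best=(L*W,ang,L,W,e*(np.percentile(a,99.5)+np.percentile(a,.5))/2+n*(np.percentile(b,99.5)+np.percentile(b,.5))/2)
    return best
E
python3 - <<'E'
from h import *
np.set_printoptions(precision=1,suppress=True)
p,w=wcloud('w1.png'); w=w*1000
print('bench',np.nanmedian(w[300:302,150:160,2]),np.nanmedian(w[20:50,150:190,2]))
X=w[75:222,195:325];P=p[75:222,195:325]
m=(X[...,2]>122)&(X[...,2]<142)
q=X[m];print(len(q),np.median(q[:,2])); print('rim',fit(q[:,:2],95))
m=(np.hypot(X[...,0]-600,X[...,1]-221)<45)&(X[...,2]>111)&(np.abs(X[...,0]-600)<25)
q=X[m];print(len(q),np.median(q[:,2])); print('ridge',fit(q[:,:2],95),cv2.minAreaRect(q[:,:2].astype(np.float32)))
X=w[50:222,195:325]
m=(X[...,2]>14)&(X[...,2]<26);q=X[m];print('tray',np.median(q[:,2]),fit(q[:,:2],90))
z=np.load('pics/top0.png.npz');W=cloud('top',z['d'])[142:210,134:224]*1000
q=W[(W[...,2]>122)];print('top rim',np.median(q[:,2]),fit(q[:,:2],95))
q=W[(W[...,2]>14)&(W[...,2]<26)];print('top tray',np.median(q[:,2]),fit(q[:,:2],90))
E
```

```text
bench 421.5428807253437 0.19610212780089456
2364 132.10663410406835
rim (np.float64(22819.461288444145), np.float64(95.19999999999953), np.float64(174.12348967104435), np.float64(131.05331929399574), array([599. , 225.9]))
765 118.52424945382118
ridge (np.float64(1368.6751139771457), np.float64(94.89999999999955), np.float64(77.76851379603235), np.float64(17.599347694451808), array([599.2, 226. ])) ((599.2132568359375, 225.67562866210938), (17.699153900146484, 78.61480712890625), 4.909696102142334)
tray 19.835183204541046 (np.float64(45905.88082515855), np.float64(93.39999999999935), np.float64(243.23741430937065), np.float64(188.72869930598517), array([598.8, 241.1]))
top rim 131.23868404921174 (np.float64(22966.420051039044), np.float64(95.29999999999953), np.float64(175.22425074741662), np.float64(131.068730230411), array([599.2, 221.7]))
top tray 19.839773098567257 (np.float64(47020.28866138676), np.float64(93.39999999999935), np.float64(248.94935024854811), np.float64(188.87492019739057), array([598.7, 233.3]))
```

>>> apply_moves([
  [45, -1, 4, -40, 0.009],
  [45, -1, 4, -80, 0.009],
  [45, -1, 4, -120, 0.009],
  [45, -1, 4, -160, 0.009],
  [45, -1, 4, -190, 0.009],
  [45, -1, 4, -215, 0.009],
  [45, -1, 4, -235, 0.009],
  [45, -1, 4, -250, 0.009],
  [45, -1, 4, -262, 0.009],
  [45, -1, 4, -270, 0.009],
  [45, -1, 4, -274, 0.009],
  [45, -1, 4, -275, 0.009],
  [45, -1, 4, -275, 0.009],
], grip_force=50)

```text
time: 3.38
eef_pos: [0.5981, 0.2266, 0.1187]
ee_rot: [180.0, -0.0, 95.2]
ft_force: [0.2, -0.2, -0.5]
finger_gap: 0.045
```

```bash
python3 - <<'E'
from h import *
p,d=snap('wrist','w2.png')
p,d=snap('side','s2.png');i=cv2.imread('pics/s2.png')[90:220,140:290];cv2.imwrite('pics/s2c.png',cv2.resize(i,None,fx=4,fy=4,interpolation=cv2.INTER_CUBIC))
E
```

```text
(no output)
```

View pics/w2.png

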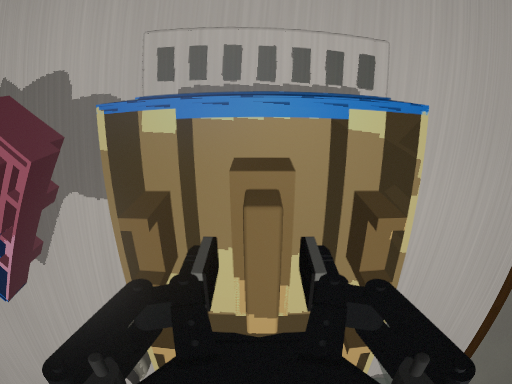

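View pics/s2c.png

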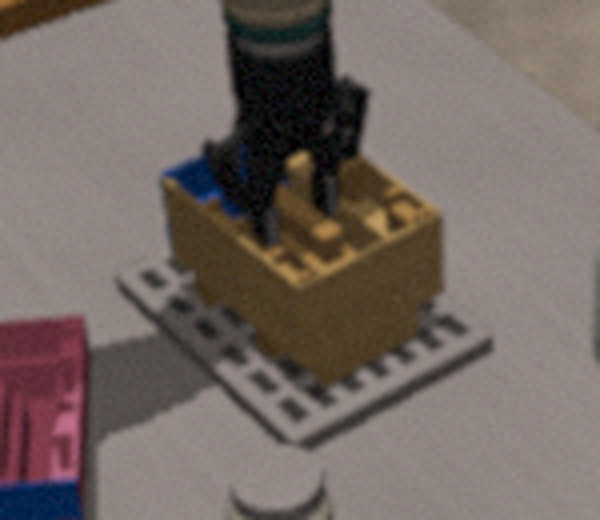

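Both pictures show the open fingers straddling the ridge, centred, with the ridge at (263,270) in the wrist view. I'll close.

>>> apply_moves([
  [0, 0, 0, 0, 0],
  [0, 0, 0, 0, 0],
  [0, 0, 0, 0, 0],
  [0, 0, 0, 0, 0],
  [0, 0, 0, 0, 0],
  [0, 0, 0, 0, 0],
  [0, 0, 0, 0, 0],
], grip_force=60)

```text
time: 4.07
eef_pos: [0.5995, 0.2266, 0.1201]
ee_rot: [179.8, -0.1, 95.1]
ft_force: [0.4, 0.6, 6.6]
finger_gap: 0.0164
```

```bash
python3 - <<'E'
from h import *
np.set_printoptions(precision=1,suppress=True)
snap('wrist','w3.png');p,w=wcloud('w3.png');w*=1000
s=monitor.observe();print(s['eef_pos'],s['ee_rot'],s['finger_gap'])
blue=(p[...,2]>p[...,0]+60)&(w[...,1]>280)&(w[...,1]<340)
q=w[blue];print(len(q),np.percentile(q,[1,50,99],axis=0))
q=q[(q[:,2]>127)];print(np.percentile(q,[1,50,99],axis=0)); l=np.polyfit(q[:,0],q[:,1],1);print(l, np.polyval(l,599), np.degrees(np.arctan(l[0])))
m=(np.abs(w[...,0]-600)<14)&(w[...,2]>111)&(w[...,2]<126)&(w[...,1]>235)&(w[...,1]<275)
q=w[m];print('ridge end',len(q),np.percentile(q,[1,50,99],axis=0))
E
```

```text
[0.6 0.2 0.1] [179.8  -0.1  95.1] 0.016874118688312203
5840 [[532.  297.3  93.1]
 [593.6 306.7 132.3]
 [653.7 315.6 135.9]]
[[531.6 301.8 131.3]
 [592.8 308.4 133.4]
 [654.1 315.1 136. ]]
[  0.1 255.3] 308.9927579040124 5.122640457388628
ridge end 2636 [[586.8 235.4 111.6]
 [598.3 249.  118.6]
 [613.  263.3 125.2]]
```

>>> apply_moves([
  [0, 0, 0, 3, 0],
  [0, 0, 0, 8, 0],
  [0, 0, 0, 15, 0],
  [0, 0, 0, 25, 0],
  [0, 0, 0, 37, 0],
  [0, 0, 0, 50, 0],
  [0, 0, 0, 70, 0],
  [0, 0, 0, 90, 0],
  [0, 0, 0, 110, 0],
  [0, 0, 0, 130, 0],
  [0, 0, 0, 145, 0],
  [0, 0, 0, 150, 0],
  [0, 0, 0, 150, 0],
  [0, 0, 0, 150, 0],
])

```text
time: 5.28
eef_pos: [0.5991, 0.2265, 0.2701]
ee_rot: [179.8, -0.1, 95.1]
ft_force: [0.1, 0.9, -2.8]
finger_gap: 0.0168
```

```bash
python3 - <<'E'
from h import *
s=monitor.observe();print(s['eef_pos'],s['ee_rot'],s['finger_gap'],s['q'])
snap('wrist','w4.png');snap('side','s4.png');snap('top','t4.png')
E
```

```text
[0.59909463 0.22654775 0.27006086] [ 1.79832736e+02 -9.61651570e-02  9.51456594e+01] 0.016785105360271134 [-36.68635784  35.84557379  23.04413112  88.03229141 -15.55995397
  59.11377944  -4.42461143]
```

View pics/w4.png

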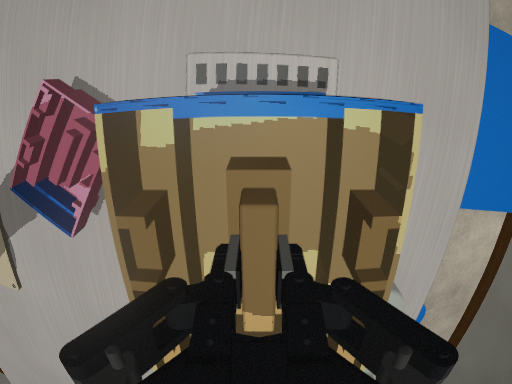

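View pics/s4.png

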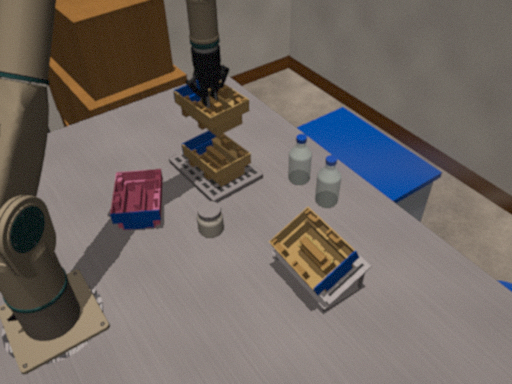

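mid is lifted level and low has stayed on the tray at (217,160) in the side view. Next I'll measure low's rim and mid in the hand.

```bash
cat > m2.py <<'E'
from h import *
np.set_printoptions(precision=1,suppress=True)
def cl(f,n):
    z=np.load(f'pics/{f}.png.npz');return z['p'].astype(int),cloud(n,z['d'])*1000
def rim(f,n,c,zt,tol=7,ang=95,r=115):
    p,w=cl(f,n) if n!='wrist' else wcloud(f+'.png')
    if n=='wrist': w=w*1000
    m=(np.hypot(w[...,0]-c[0],w[...,1]-c[1])<r)&(abs(w[...,2]-zt)<tol)&(p.min(-1)<110)&((p[...,0]-p[...,2]>15)|(p[...,2]-p[...,0]>25))
    q=w[m];b=fit(q[:,:2],ang)
    print(f,n,len(q),'z%.1f'%np.median(q[:,2]),'ang %.1f L %.1f W %.1f'%b[1:4],b[4])
if __name__=='__main__':
    rim('side0','side',(599,223),133); rim('s4','side',(599,223),94); rim('s4','side',(599,223),133+150)
    rim('t4','top',(599,223),94); rim('w4','wrist',(599,223),94)
E
python3 m2.py
```

```text
side0 side 424 z130.4 ang 94.9 L 177.6 W 134.2 [599.5 219.8]
s4 side 368 z91.6 ang 94.5 L 178.3 W 136.1 [600.8 221. ]
s4 side 372 z279.8 ang 95.3 L 177.7 W 133.2 [598.1 219.5]
t4 top 113 z92.4 ang 95.3 L 155.5 W 129.3 [599.8 212.7]
w4 wrist 351 z93.6 ang 95.1 L 2.6 W 126.4 [593.6 310.1]
```

>>> apply_moves([
  [0, 0, 0, 0, 0.08],
  [0, 0, 0, 0, 0.2],
  [0, 0, 0, 0, 0.3],
  [0, 0, 0, 0, 0.42],
  [0, 0, 0, 0, 0.54],
  [0, 0, 0, 0, 0.66],
  [0, 0, 0, 0, 0.78],
  [0, 0, 0, 0, 0.9],
  [0, 0, 0, 0, 1.02],
  [0, 0, 0, 0, 1.14],
  [0, 0, 0, 0, 1.26],
  [0, 0, 0, 0, 1.38],
  [0, 0, 0, 0, 1.48],
  [0, 0, 0, 0, 1.55],
  [0, 0, 0, 0, 1.571],
  [0, 0, 0, 0, 1.571],
])

```text
time: 6.77
eef_pos: [0.5984, 0.226, 0.2679]
ee_rot: [180.0, -0.1, -174.9]
ft_force: [-0.3, -0.2, -3.0]
finger_gap: 0.0162
```

```bash
python3 - <<'E'
from h import *
s=monitor.observe();print(s['eef_pos'],s['ee_rot'],s['finger_gap'],s['q'])
E
```

```text
[0.59844866 0.22601267 0.26792481] [ 1.79968222e+02 -1.45634765e-01 -1.74905919e+02] 0.016184191480366542 [-22.16462439  34.34929596  -1.67498614  87.52805719   1.02147306
  58.26622847  71.00706432]
```

>>> apply_moves([
  [0, 0, 0, 1, 0.08],
  [0, 0, 0, 1, 0.2],
  [0, 1, 0, 2, 0.3],
  [0, 1, 0, 2, 0.42],
  [0, 1, 0, 2, 0.54],
  [0, 1, 0, 2, 0.66],
  [0, 1, 0, 2, 0.78],
  [0, 1, 0, 2, 0.9],
  [0, 1, 0, 2, 1.02],
  [0, 1, 0, 2, 1.14],
  [0, 1, 0, 2, 1.26],
  [0, 1, 0, 2, 1.38],
  [0, 1, 0, 2, 1.48],
  [0, 1, 0, 2, 1.55],
  [0, 1, 0, 2, 1.571],
  [0, 1, 0, 2, 1.571],
])

```text
time: 8.1
eef_pos: [0.5994, 0.2257, 0.2694]
ee_rot: [179.9, -0.2, -85.0]
ft_force: [-0.6, 0.1, -2.7]
finger_gap: 0.0168
```

```bash
python3 - <<'E'
from h import *
s=monitor.observe();print(s['eef_pos'],s['ee_rot'],s['finger_gap'],s['q'])
snap('wrist','w5.png');snap('side','s5.png')
import m2
m2.rim('s5','side',(599,223),94); m2.rim('s5','side',(599,223),282); m2.rim('w5','wrist',(599,223),94); m2.rim('w5','wrist',(599,223),282)
E
```

```text
[0.59939242 0.225655   0.26940927] [ 1.79921902e+02 -1.63008568e-01 -8.50196237e+01] 0.016782081014373604 [ -8.19334175  36.18220705 -25.66271144  86.84003246  17.12715711
  61.0223572  147.06242449]
s5 side 371 z91.6 ang 95.8 L 178.3 W 134.3 [599.3 219.4]
s5 side 398 z279.8 ang 95.5 L 179.1 W 134.7 [598.4 228.6]
w5 wrist 95 z93.7 ang 94.8 L 7.3 W 127.7 [607.6 142.2]
w5 wrist 9681 z281.9 ang 94.7 L 152.1 W 130.3 [600.2 220.3]
```

View pics/w5.png

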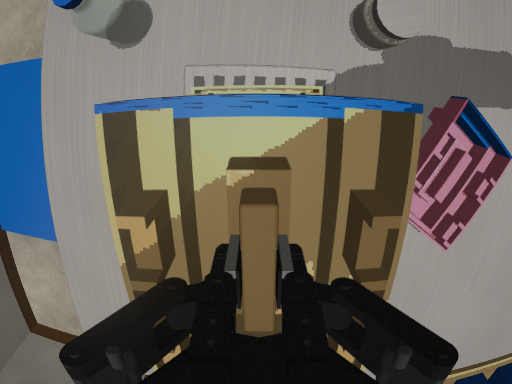

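View pics/s5.png

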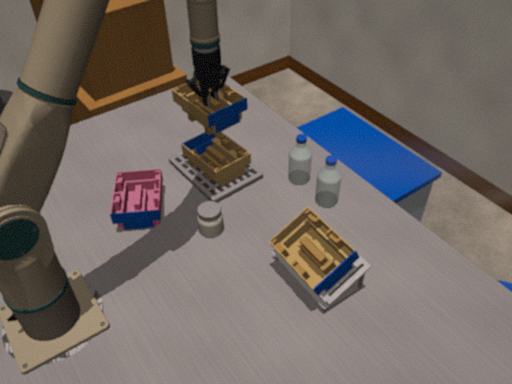

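>>> apply_moves([
  [0, 0, -1, -15, 0],
  [0, 0, -2, -35, 0],
  [0, 0.5, -4, -55, 0],
  [0, 1, -5, -75, 0],
  [0, 1, -6, -90, 0],
  [0, 1, -6, -102, 0],
  [0, 1, -6, -109, 0],
  [0, 1, -6, -112, 0],
  [0, 1, -6, -112, 0],
  [0, 1, -6, -112, 0],
])

```text
time: 9.03
eef_pos: [0.6009, 0.2203, 0.1584]
ee_rot: [-180.0, -0.1, -85.0]
ft_force: [-0.4, -0.0, -3.2]
finger_gap: 0.017
```

```bash
python3 - <<'E'
from h import *
s=monitor.observe();print(s['eef_pos'],s['ee_rot'],s['ft_force'])
snap('wrist','w6.png');snap('side','s6.png');snap('top','t6.png')
import m2
m2.rim('s6','side',(599,221),94); m2.rim('s6','side',(599,221),170); m2.rim('w6','wrist',(599,221),94); m2.rim('w6','wrist',(599,221),170)
i=cv2.imread('pics/s6.png')[90:220,140:290];cv2.imwrite('pics/s6c.png',cv2.resize(i,None,fx=5,fy=4.5,interpolation=cv2.INTER_CUBIC))
E
```

```text
[0.60090812 0.22030597 0.15841458] [-1.79976786e+02 -1.33205309e-01 -8.50497423e+01] [-0.35470844 -0.0089953  -3.21044009]
s6 side 281 z92.5 ang 95.4 L 175.1 W 133.7 [599.8 219.6]
s6 side 375 z168.3 ang 95.2 L 179.4 W 133.7 [599.3 223. ]
w6 wrist 6896 z100.2 ang 93.3 L 129.2 W 99.5 [596.1 200.6]
w6 wrist 10107 z170.9 ang 94.9 L 152.1 W 130.1 [601.7 214.9]
```

View pics/s6c.png

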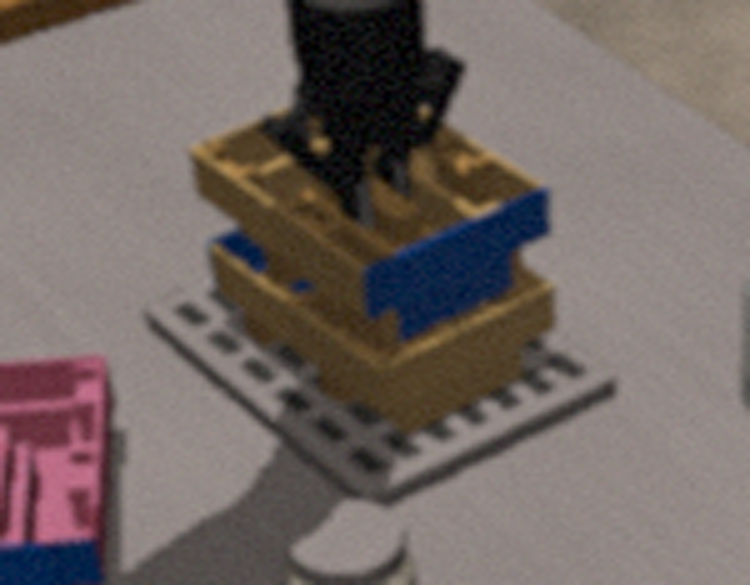

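View pics/w6.png

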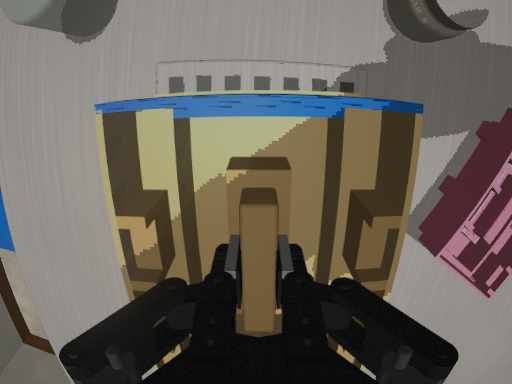

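```bash
python3 - <<'E'
from h import *
import m2
p,w=wcloud('w6.png');w*=1000
e=np.array([-np.sin(np.deg2rad(5)),np.cos(np.deg2rad(5))])
a=w[...,:2]@e
for nm,lo,hi in (('low',87,101),('mid',165,178)):
    m=(w[...,2]>lo)&(w[...,2]<hi)&(a>70)&(a<110)&(abs(w[...,0]-608)<70)
    print(nm,m.sum(),np.percentile(a[m],[0.5,2,50,98]),np.histogram(a[m],bins=np.arange(76,100,2)))
# side: same for ends & long sides
p,w=m2.cl('s6','side');a=w[...,:2]@e;n=np.array([np.cos(np.deg2rad(5)),np.sin(np.deg2rad(5))]);b=w[...,:2]@n
for nm,lo,hi in (('low',84,100),('mid',161,177)):
    m=(w[...,2]>lo)&(w[...,2]<hi)&(np.hypot(w[...,0]-599,w[...,1]-221)<120)&(p.min(-1)<110)
    print(nm,m.sum(),np.percentile(a[m],[0.5,2,98,99.5]),np.percentile(b[m],[0.5,2,98,99.5]))
E
```

```text
low 2759 [ 83.8  83.9 102.9 109.8] (array([  0,   0,   0, 109, 632,   6,   0,   0,   0,   0,   0]), array([76, 78, 80, 82, 84, 86, 88, 90, 92, 94, 96, 98]))
mid 4877 [ 85.6  85.7  88.4 108.6] (array([   0,    0,    0,    0,  350, 1745, 1397,  141,  144,  144,  140]), array([76, 78, 80, 82, 84, 86, 88, 90, 92, 94, 96, 98]))
low 366 [ 78.7  79.2 253.5 256.1] [549.6 550.6 680.6 683.9]
mid 519 [ 80.2  80.9 256.8 258.5] [549.8 550.4 681.9 683.3]
```

>>> apply_moves([
  [0, 0, -2, 0, 0],
  [0, 0, -2.3, -2, 0],
  [0, 0, -2.3, -4, 0],
  [0, 0, -2.3, -6, 0],
  [0, 0, -2.3, -8, 0],
  [0, 0, -2.3, -10, 0],
  [0, 0, -2.3, -11, 0],
  [0, 0, -2.3, -12, 0],
  [0, 0, -2.3, -12, 0],
])

```text
time: 9.93
eef_pos: [0.6008, 0.2178, 0.1464]
ee_rot: [-180.0, -0.1, -85.0]
ft_force: [-0.2, 0.9, -3.2]
finger_gap: 0.0167
```

>>> apply_moves([
  [0, 0, 0, -1, 0],
  [0, 0, 0, -2, 0],
  [0, 0, 0, -2.5, 0],
  [0, 0, 0, -3, 0],
  [0, 0, 0, -3, 0],
])

```text
time: 10.35
eef_pos: [0.6009, 0.2178, 0.1441]
ee_rot: [-180.0, -0.1, -85.1]
ft_force: [-2.0, -1.3, 5.0]
finger_gap: 0.0168
```

Contact came at exactly the interlocked height (TCP 144.1), with 8 N of push. I'll open and retreat.

>>> apply_moves([
  [45, 0, 0, 0, 0],
  [45, 0, 0, 0, 0],
  [45, 0, 0, 0, 0],
  [45, 0, 0, 0, 0],
  [45, 0, 0, 10, 0],
  [45, 0, 0, 30, 0],
  [45, 0, 0, 60, 0],
  [45, 0, 0, 95, 0],
  [45, 0, 0, 135, 0],
  [45, 0, 0, 175, 0],
  [45, 0, 0, 210, 0],
  [45, 0, 0, 230, 0],
  [45, 0, 0, 230, 0],
])

```text
time: 11.43
eef_pos: [0.6027, 0.2194, 0.3809]
ee_rot: [-179.4, 0.1, -85.1]
ft_force: [0.8, -0.4, 0.2]
finger_gap: 0.045
```

```bash
python3 - <<'E'
from h import *
s=monitor.observe();print(s['eef_pos'],s['ee_rot'],s['ft_force'],s['q'])
snap('wrist','w7.png');snap('side','s7.png')
import m2
m2.rim('s7','side',(599,221),157); m2.rim('w7','wrist',(599,221),157)
a=cv2.resize(cv2.imread('pics/s7.png')[90:220,140:290],(400,350),interpolation=cv2.INTER_CUBIC)
b=cv2.resize(cv2.imread('pics/w7.png'),(400,350)); cv2.imwrite('pics/c7.png',np.hstack([a,b]))
E
```

```text
[0.60273412 0.21941967 0.38093354] [-1.79350870e+02  6.69871894e-02 -8.50538786e+01] [ 0.82974315 -0.40591007  0.15738398] [ -6.97660989  31.06036739 -27.16561374  77.83942357  14.42721548
  73.84099447 150.29391668]
s7 side 411 z154.3 ang 94.5 L 178.2 W 133.1 [599.4 220.2]
w7 wrist 2108 z153.5 ang 95.0 L 174.8 W 131.3 [599.3 222.7]
```

View pics/c7.png

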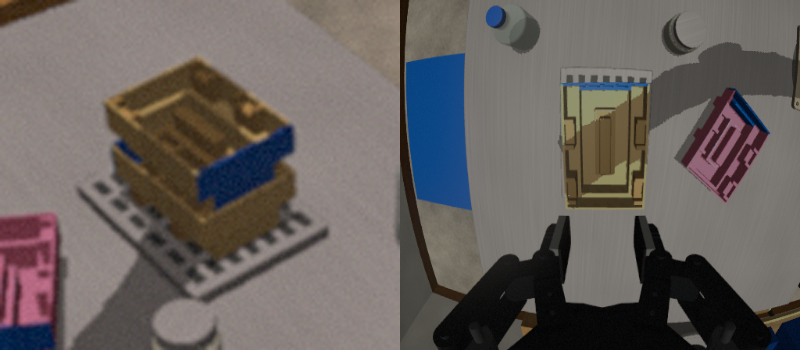

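mid is interlocked and level: blue faces the front, its rim is at about 155 mm, and its centre is about (599,222.5). Now tote_top.

```bash
cat > m3.py <<'E'
from h import *
import m2
from scipy.optimize import minimize
np.set_printoptions(precision=1,suppress=True)
def ana(p,w,yaw0=0,c0=None,verbose=True):
    # local frame: u upslope, v along y, n normal ; yaw = stand yaw
    t=np.deg2rad(25)
    best=None
    for yaw in np.arange(yaw0-6,yaw0+6.1,0.25):
        y=np.deg2rad(yaw);cx=np.array([np.cos(y),np.sin(y),0]);cy=np.array([-np.sin(y),np.cos(y),0]);z=np.array([0,0,1])
        u=cx*np.cos(t)+z*np.sin(t);n=-cx*np.sin(t)+z*np.cos(t)
        L=w@np.stack([u,cy,n],1)
        top=np.percentile(L[:,2],99); r=L[L[:,2]>top-8]
        lo,hi=np.percentile(r[:,:2],1,0),np.percentile(r[:,:2],99,0)
        A=np.prod(hi-lo)
        if best is None or A<best[0]:
            c=(lo+hi)/2; nz=np.median(r[:,2]); best=(A,yaw,hi-lo,c[0]*u+c[1]*cy+nz*n,nz,(u,cy,n))
    return best
E
python3 - <<'E'
from m3 import *
for n,f in (('top','top0'),('side','s7')):
    p,w=m2.cl(f,n)
    if n=='top': w=w[140:225,300:398];p=p[140:225,300:398]
    else: w=w[195:300,258:378];p=p[195:300,258:378]
    col=(p[...,0]-p[...,2]>25)|(p[...,2]-p[...,0]>30)
    q=w[col&(w[...,2]>25)&np.isfinite(w[...,2])];print(n,len(q))
    b=ana(p,q);print(b[1:5])
E
```

```text
top 3011
(np.float64(-0.5), array([133. , 174.9]), array([ 566.2, -260.9,  127.2]), np.float64(-124.96508702366921))
side 4142
(np.float64(-1.0), array([130.6, 176.5]), array([ 565.9, -262.5,  125.5]), np.float64(-127.31819198131998))
```

>>> apply_moves([
  [85, 0, -15, 2, -0.08],
  [85, 0, -45, 5, -0.18],
  [85, -2, -75, 10, -0.29],
  [85, -4, -108, 10, -0.4],
  [85, -6, -140, 10, -0.51],
  [85, -8, -172, 10, -0.62],
  [85, -10, -205, 10, -0.73],
  [85, -12, -238, 10, -0.84],
  [85, -14, -270, 10, -0.95],
  [85, -16, -302, 10, -1.06],
  [85, -18, -335, 10, -1.17],
  [85, -20, -367, 10, -1.28],
  [85, -22, -400, 10, -1.39],
  [85, -24, -430, 10, -1.5],
  [85, -26, -455, 10, -1.58],
  [85, -27, -470, 10, -1.65],
  [85, -28, -480, 10, -1.67],
  [85, -28, -480, 10, -1.67],
  [85, -28, -480, 10, -1.67],
])

```text
time: 13.12
eef_pos: [0.5727, -0.2611, 0.3843]
ee_rot: [-179.9, -0.2, 179.4]
ft_force: [-0.1, 1.2, 0.4]
finger_gap: 0.0849
```

```bash
python3 - <<'E'
from m3 import *
s=monitor.observe();print(np.array(s['eef_pos'])*1000,s['ee_rot'],s['q'])
snap('wrist','w8.png')
p,w=wcloud('w8.png');w*=1000
col=((p[...,0]-p[...,2]>25)|(p[...,2]-p[...,0]>30))
q=w[col&(w[...,2]>25)&(np.hypot(w[...,0]-575,w[...,1]+261)<130)];print(len(q))
b=ana(p,q);print(b[1:5])
u,cy,n=b[5];o=b[3]-74*n
L=(q-o)@np.stack([u,cy,n],1)
m=(abs(L[:,0])<14)&(abs(L[:,1])<50)&(L[:,2]>54)&(L[:,2]<66)
r=L[m];print('ridge top',len(r),np.percentile(r,[1,50,99],axis=0))
E
```

```text
[ 572.7 -261.1  384.3] [-179.9   -0.2  179.4] [ 22.   28.4  -0.3  79.3   0.3  72.5 111.1]
11601
(np.float64(-1.25), array([188.8, 174. ]), array([ 594.1, -259.2,  139.4]), np.float64(-127.09223749016944))Traceback (most recent call last):
  File "<stdin>", line 11, in <module>
    return _quantile_unchecked(
        a, q, axis, out, overwrite_input, method, keepdims, weights)
    return _ureduce(a,
                    func=_quantile_ureduce_func,
    ...<5 lines>...
                    overwrite_input=overwrite_input,
                    method=method)
    r = func(a, **kwargs)
    result = _quantile(arr,
                       quantiles=q,
    ...<2 lines>...
                       out=out,
                       weights=wgt)
    slices_having_nans = np.isnan(arr[-1, ...])
                                  ~~~^^^^^^^^^
IndexError: index -1 is out of bounds for axis 0 with size 0
```

View pics/w8.png

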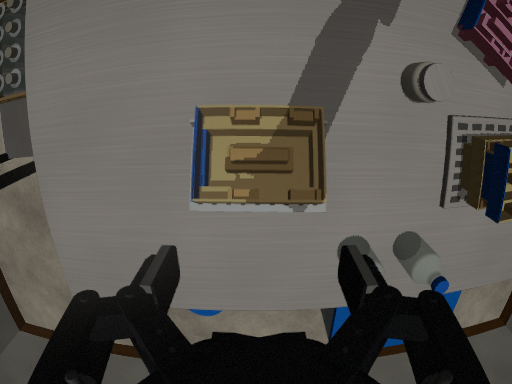

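tote_top is at (258,155), with its ridge at (260,155) and blue to the left in the view (-y). Some stray points need excluding.

```bash
cat > m4.py <<'E'
from m3 import *
def run(f,x0,y0,x1,y1,o0=None):
    p,w=wcloud(f);w=w*1000
    p=p[y0:y1,x0:x1];w=w[y0:y1,x0:x1]
    col=((p[...,0]-p[...,2]>25)|(p[...,2]-p[...,0]>30))
    q=w[col&(w[...,2]>25)]
    b=ana(p,q);print('yaw',b[1],'size',b[2],'rim c',b[3],b[4])
    u,cy,n=b[5];o=b[3]-74*n;print('underside',o)
    A=np.stack([u,cy,n],1)
    L=(w.reshape(-1,3)-o)@A
    L=L[np.isfinite(L).all(1)]
    m=(abs(L[:,0])<15)&(abs(L[:,1])<48)&(L[:,2]>50)&(L[:,2]<68)
    r=L[m];print('ridge local',len(r),np.percentile(r,[1,50,99],axis=0).tolist())
    lo,hi=np.percentile(r,1.5,0),np.percentile(r,98.5,0);c=(lo+hi)/2;c[2]=np.median(r[:,2])
    print('ridge top centre',o+A@c, 'ridge yaw', cv2.minAreaRect(r[:,:2].astype(np.float32)))
if __name__=='__main__': run('w8.png',180,95,335,208)
E
python3 m4.py
```

```text
yaw 6.0 size [139.5 142.9] rim c [ 567.5 -279.   127.7] -110.46628448989446
underside [ 598.6 -275.7   60.6]
ridge local 685 [[-9.390298239012907, -18.751736928016836, 50.25700553178275], [2.1771363013049045, 13.787789806459331, 58.52041224411176], [13.148170564015706, 47.21034692578838, 61.24400319417724]]
ridge top centre [ 574.3 -264.   114.5] ridge yaw ((1.6176023483276367, 14.195070266723633), (68.02911376953125, 19.189138412475586), 83.47132873535156)
```

```bash
cat > m5.py <<'E'
from m3 import *
def run(f,box,o,yaws=np.arange(-4,4.1,.25)):
    x0,y0,x1,y1=box
    p,w=wcloud(f);w=w*1000
    w=w[y0:y1,x0:x1].reshape(-1,3);w=w[np.isfinite(w).all(1)]
    t=np.deg2rad(25);best=None
    for yaw in yaws:
        y=np.deg2rad(yaw);cx=np.array([np.cos(y),np.sin(y),0]);cy=np.array([-np.sin(y),np.cos(y),0]);z=np.array([0,0,1])
        A=np.stack([cx*np.cos(t)+z*np.sin(t),cy,-cx*np.sin(t)+z*np.cos(t)],1)
        L=(w-o)@A
        r=L[(abs(L[:,2]-74)<7)&(abs(L[:,0])<80)&(abs(L[:,1])<105)]
        g=L[(abs(L[:,2]-60)<4)&(abs(L[:,0])<16)&(abs(L[:,1])<50)]
        out=[]
        for s in (r,g):
            lo,hi=np.percentile(s,1,0),np.percentile(s,99,0);out.append((hi-lo,(hi+lo)/2,np.median(s[:,2])))
        S=np.prod(out[0][0][:2])
        if best is None or S<best[0]: best=(S,yaw,out,A,len(r),len(g))
    S,yaw,out,A,nr,ng=best
    print('yaw',yaw,nr,ng)
    for nm,(sz,c,nz) in zip(('rim','ridge'),out): print(nm,'size',sz[:2],'nz',nz,'centre',o+A@np.array([c[0],c[1],nz]))
    print('n',A[:,2])
if __name__=='__main__': run('w8.png',(175,90,340,215),np.array([597.5,-261.5,60.]))
E
python3 m5.py
```

```text
yaw -1.25 1971 766
rim size [130.5 174.5] nz 73.29714281465264 centre [ 567.6 -258.4  126.9]
ridge size [17.6 77.9] nz 59.25530423586953 centre [ 574.  -258.2  114.4]
n [-0.4  0.   0.9]
```

>>> apply_moves([
  [85.4, 1, 0.5, -30, -0.009],
  [85.4, 2, 1, -65, -0.009],
  [85.4, 4, 2, -100, -0.009],
  [85.4, 5, 2.6, -135, -0.009],
  [85.4, 5, 2.6, -165, -0.009],
  [85.4, 5, 2.6, -190, -0.009],
  [85.4, 5, 2.6, -210, -0.009],
  [85.4, 5, 2.6, -220, -0.009],
  [85.4, 5, 2.6, -224, -0.009],
  [85.4, 5, 2.6, -224, -0.009],
  [85.4, 5, 2.6, -224, -0.009],
])

```text
time: 14.08
eef_pos: [0.5791, -0.2573, 0.1618]
ee_rot: [-179.9, -0.1, 179.0]
ft_force: [0.1, -0.4, 0.6]
finger_gap: 0.0856
```

```bash
python3 - <<'E'
from h import *
s=monitor.observe();print(np.array(s['eef_pos'])*1000,s['ee_rot'],s['finger_gap'])
snap('wrist','w9.png')
import m5
m5.run('w9.png',(60,40,460,260),np.array([597.5,-260,60.]))
E
```

```text
[ 579.09885026 -257.31796592  161.81327903] [-1.79926988e+02 -6.66560291e-02  1.78988712e+02] 0.0856434571304309
yaw -1.0 5827 3553
rim size [ 90.6 173.8] nz 73.19896923370062 centre [ 548.9 -259.4  118.1]
ridge size [17.8 77.3] nz 59.5423745495167 centre [ 572.8 -259.7  114.2]
n [-0.4  0.   0.9]
```

View pics/w9.png

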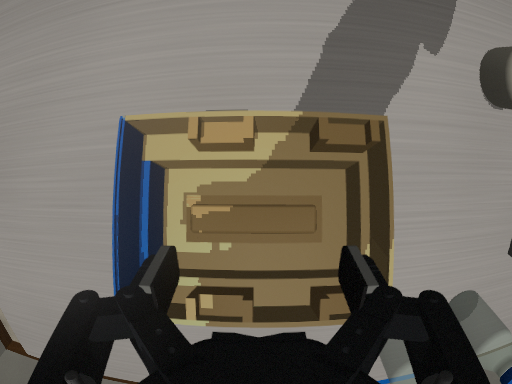

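>>> apply_moves([
  [85.4, -1, -2.2, -5, 0],
  [85.4, -1, -2.2, -15, 0],
  [85.4, -1, -2.2, -25, 0],
  [85.4, -1, -2.2, -33, 0],
  [85.4, -1, -2.2, -37, 0],
  [85.4, -1, -2.2, -37, 0],
  [85.4, -1, -2.2, -37, 0],
])

```text
time: 14.72
eef_pos: [0.578, -0.2597, 0.1246]
ee_rot: [-179.9, -0.1, 179.0]
ft_force: [0.8, 0.1, 0.4]
finger_gap: 0.0851
```

```bash
python3 - <<'E'
from h import *
s=monitor.observe();print(np.array(s['eef_pos'])*1000,s['ee_rot'],s['finger_gap'])
snap('wrist','w10.png')
import m5
m5.run('w10.png',(60,40,460,270),np.array([597.5,-260,60.]))
snap('side','s10.png')
b=cv2.resize(cv2.imread('pics/s10.png')[190:310,250:390],(560,480),interpolation=cv2.INTER_CUBIC);cv2.imwrite('pics/s10c.png',b)
E
```

```text
[ 578.04979982 -259.68459897  124.57890159] [-1.79926665e+02 -7.69570961e-02  1.78974979e+02] 0.08513302049674933
yaw -0.75 9018 5246
rim size [ 75.1 173.6] nz 73.20335406668318 centre [ 542.2 -259.1  115. ]
ridge size [17.9 84.2] nz 59.57429830970652 centre [ 573.2 -258.1  114.4]
n [-0.4  0.   0.9]
```

View pics/w10.png

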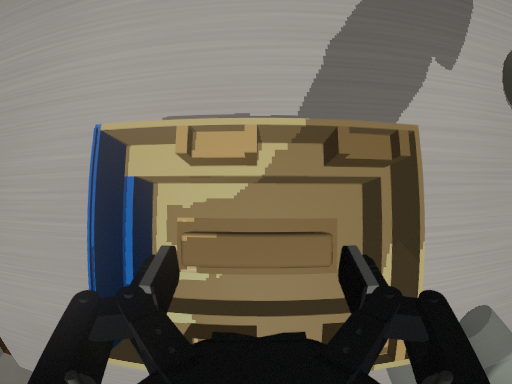

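View pics/s10c.png

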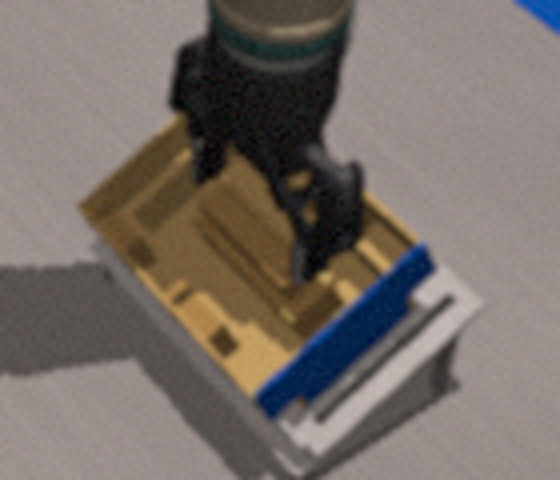

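>>> apply_moves([
  [85.4, 0, 0, -3, 0],
  [85.4, 0, 0, -6, 0],
  [85.4, 0, 0, -9, 0],
  [85.4, 0, 0, -11, 0],
  [85.4, 0, 0, -12, 0],
  [85.4, 0, 0, -12, 0],
])

```text
time: 15.32
eef_pos: [0.5783, -0.2598, 0.113]
ee_rot: [-179.9, -0.0, 179.0]
ft_force: [-0.1, -1.0, 0.1]
finger_gap: 0.0853
```

```bash
python3 - <<'E'
from h import *
s=monitor.observe();print(np.array(s['eef_pos'])*1000,s['ee_rot'],s['finger_gap'])
snap('wrist','w11.png');snap('side','s11.png')
b=cv2.resize(cv2.imread('pics/s11.png')[200:300,270:370],(400,400),interpolation=cv2.INTER_CUBIC)
a=cv2.resize(cv2.imread('pics/w11.png')[180:340,140:380],(400,400));cv2.imwrite('pics/c11.png',np.hstack([a,b]))
# finger pad geometry in tool frame from wrist depth
p,w=wcloud('w11.png')
for r in (240,250,260,270,280,290): print(r,[np.round(w[r,c]*1000,0).tolist() for c in (165,172,176,342,346,352)])
E
```

```text
[ 578.30858099 -259.80973868  112.99519584] [-1.79905500e+02 -3.20207838e-02  1.78975858e+02] 0.08531855640342374
240 [[590.0, -323.0, 61.0], [576.0, -309.0, 87.0], [575.0, -306.0, 87.0], [592.0, -202.0, 61.0], [593.0, -198.0, 59.0], [593.0, -194.0, 60.0]]
250 [[568.0, -304.0, 112.0], [568.0, -301.0, 111.0], [568.0, -299.0, 111.0], [572.0, -216.0, 106.0], [569.0, -216.0, 112.0], [568.0, -213.0, 114.0]]
260 [[567.0, -301.0, 121.0], [573.0, -301.0, 113.0], [573.0, -299.0, 113.0], [577.0, -216.0, 108.0], [573.0, -216.0, 115.0], [568.0, -215.0, 122.0]]
270 [[570.0, -301.0, 125.0], [578.0, -302.0, 114.0], [576.0, -299.0, 116.0], [582.0, -216.0, 111.0], [578.0, -216.0, 117.0], [572.0, -216.0, 125.0]]
280 [[576.0, -302.0, 126.0], [582.0, -302.0, 117.0], [586.0, -302.0, 111.0], [586.0, -216.0, 113.0], [582.0, -216.0, 119.0], [576.0, -216.0, 128.0]]
290 [[579.0, -301.0, 129.0], [586.0, -301.0, 120.0], [623.0, -317.0, 75.0], [590.0, -216.0, 117.0], [586.0, -216.0, 122.0], [580.0, -216.0, 130.0]]
```

View pics/c11.png

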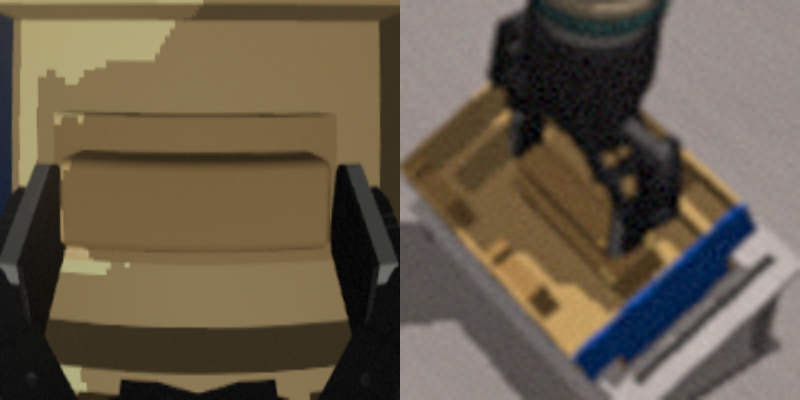

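>>> apply_moves([
  [85.4, 0, 0, -2, 0],
  [85.4, 0, 0, -5, 0],
  [85.4, 0, 0, -7, 0],
  [85.4, 0, 0, -8, 0],
  [85.4, 0, 0, -8, 0],
  [60, 0, 0, -8, 0],
  [60, 0, 0, -8, 0],
  [60, 0, 0, -8, 0],
  [60, 0, 0, -8, 0],
], grip_force=40)

```text
time: 16.17
eef_pos: [0.5784, -0.2601, 0.1056]
ee_rot: [-179.9, 0.0, 179.0]
ft_force: [-1.7, -0.0, 1.7]
finger_gap: 0.0788
```

>>> apply_moves([
  [60, -1, 0, 2, 0],
  [60, -3, 0, 6, 0],
  [60, -6, 0, 12, 0],
  [60, -9, 0, 20, 0],
  [60, -13, 0, 28, 0],
  [60, -17, 0, 36, 0],
  [60, -21, 0, 45, 0],
  [60, -25, 0, 55, 0],
  [60, -29, 0, 65, 0],
  [60, -30, 0, 70, 0],
  [60, -30, 0, 70, 0],
])

```text
time: 17.08
eef_pos: [0.5489, -0.2606, 0.1774]
ee_rot: [-179.8, 0.1, 178.9]
ft_force: [-0.3, -0.1, -2.7]
finger_gap: 0.0789
```

```bash
python3 - <<'E'
from h import *
snap('wrist','w12.png');snap('side','s12.png')
b=cv2.resize(cv2.imread('pics/s12.png')[150:310,230:400],(400,380),interpolation=cv2.INTER_CUBIC)
a=cv2.resize(cv2.imread('pics/w12.png'),(400,380));cv2.imwrite('pics/c12.png',np.hstack([a,b]))
E
```

```text
(no output)
```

View pics/c12.png

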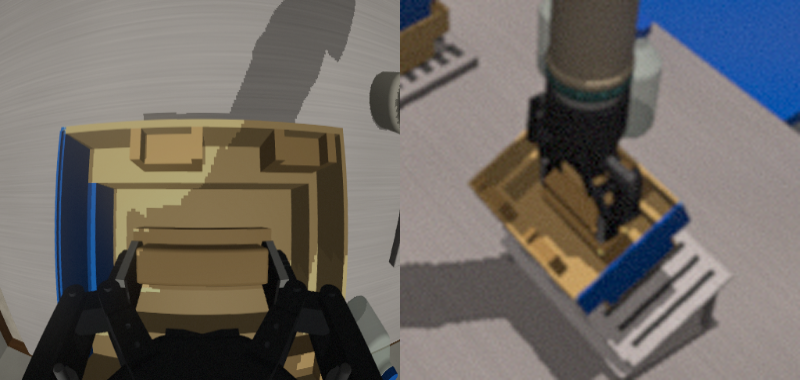

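>>> apply_moves([
  [60, -15, 4, 5, 0],
  [60, -40, 10, 5, 0],
  [60, -65, 17, 5, 0],
  [60, -90, 23, 0, 0],
  [60, -110, 28, -15, 0],
  [60, -119, 30, -35, 0],
  [60, -119, 30, -55, 0],
  [60, -119, 30, -75, 0],
  [60, -119, 30, -90, 0],
  [60, -119, 30, -100, 0],
  [60, -119, 30, -105, 0],
  [60, -119, 30, -105, 0],
  [60, -119, 30, -105, 0],
])

```text
time: 18.27
eef_pos: [0.4299, -0.2301, 0.0709]
ee_rot: [-179.9, 0.0, 179.0]
ft_force: [-0.0, -0.1, -2.7]
finger_gap: 0.0793
```

```bash
python3 - <<'E'
from h import *
s=monitor.observe();print(np.array(s['eef_pos'])*1000,s['ee_rot'],s['finger_gap'],s['q'])
snap('wrist','w13.png');snap('side','s13.png')
b=cv2.resize(cv2.imread('pics/s13.png')[170:350,170:370],(400,380),interpolation=cv2.INTER_CUBIC)
a=cv2.resize(cv2.imread('pics/w13.png'),(400,380));cv2.imwrite('pics/c13.png',np.hstack([a,b]))
E
```

```text
[ 429.8562995  -230.09476978   70.90480289] [-1.79872893e+02  4.26834860e-02  1.78975345e+02] 0.0793081718082898 [ 25.24709786  40.57832365  -0.66969479 120.7105196    1.67438069
  18.63029488 112.12781582]
```

View pics/c13.png

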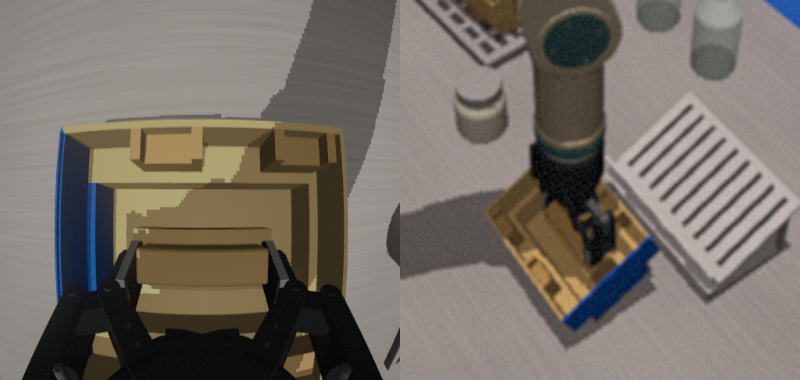

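>>> apply_moves([
  [60, 0, 0, -2, 0],
  [60, 0, 0, -4, 0],
  [60, 0, 0, -6, 0],
  [60, 0, 0, -7.5, 0],
  [60, 0, 0, -7.5, 0],
], grip_force=30)

```text
time: 18.78
eef_pos: [0.4358, -0.2307, 0.0667]
ee_rot: [-179.7, 0.7, 179.1]
ft_force: [4.6, 3.8, 18.5]
finger_gap: 0.0791
```

>>> apply_moves([
  [60, 2, 0, 0, 0],
  [60, 4, 0, -1, 0],
  [60, 6, 0, -2, 0],
  [60, 9, 0, -3.5, 0],
  [60, 11, 0, -5, 0],
  [60, 13, 0, -6, 0],
])

```text
time: 19.28
eef_pos: [0.4501, -0.2312, 0.0616]
ee_rot: [-179.6, 0.9, 179.1]
ft_force: [-0.2, 0.1, 8.9]
finger_gap: 0.0793
```

```bash
python3 - <<'E'
from h import *
s=monitor.observe();print(np.array(s['eef_pos'])*1000,s['ee_rot'],s['ft_force'],s['q'])
snap('wrist','w14.png');snap('side','s14.png')
b=cv2.resize(cv2.imread('pics/s14.png')[170:350,170:370],(400,380),interpolation=cv2.INTER_CUBIC)
a=cv2.resize(cv2.imread('pics/w14.png'),(400,380));cv2.imwrite('pics/c14.png',np.hstack([a,b]))
E
```

```text
[ 450.13987065 -231.21884229   61.62608639] [-179.6272902     0.89194093  179.06804826] [-0.1887906   0.07099168  8.92734854] [ 24.47971675  42.1363923   -0.69403967 118.81500349   1.48028726
  18.08965208 111.63084314]
```

View pics/c14.png

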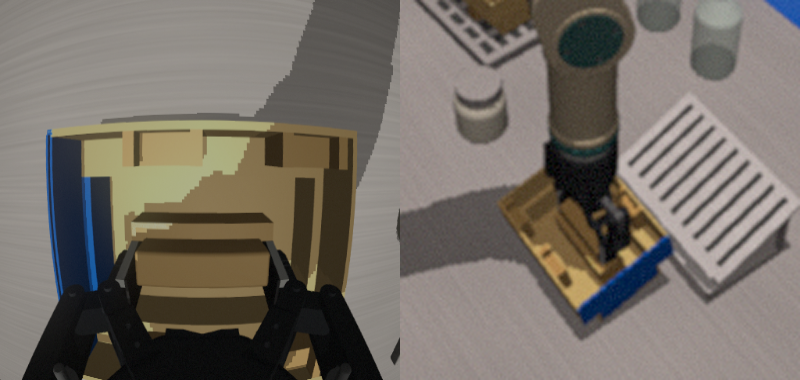

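>>> apply_moves([
  [60, 2, 0, -1.5, 0],
  [60, 4, 0, -3, 0],
  [60, 6, 0, -5, 0],
  [60, 8, 0, -7, 0],
  [60, 9, 0, -9, 0],
  [60, 9, 0, -9, 0],
])

```text
time: 19.88
eef_pos: [0.461, -0.2315, 0.053]
ee_rot: [-179.6, 1.1, 179.1]
ft_force: [1.5, 0.2, 7.1]
finger_gap: 0.0793
```

```bash
cat > m6.py <<'E'
from h import *
import sys
np.set_printoptions(precision=1,suppress=True)
f=sys.argv[1]
s=monitor.observe();c=np.array(s['eef_pos'])*1000;print(c,s['ee_rot'],s['ft_force'])
p,w=wcloud(f);w=w*1000
# tool-relative
R=np.deg2rad(s['ee_rot'][2]);ex=np.array([np.cos(R),np.sin(R),0]);ey=np.array([np.sin(R),-np.cos(R),0])
d=w-c;a=d@ex;b=d@ey;z=w[...,2]
# ridge top strip: |b|<35, a>... 
bench=c[2]-50-5
pts=[]
for lo in range(-20,90,5):
    m=(a>lo)&(a<lo+5)&(abs(b)<30)
    if m.sum()>10: print(lo+2.5,m.sum(),np.percentile(z[m],[10,50,90]))
E
python3 - <<'E'
from h import *
snap('wrist','w15.png')
E
python3 m6.py w15.png
```

```text
[ 460.9 -231.5   53.1] [-179.6    1.1  179.1] [1.2 0.7 6.1]
-2.5 662 [64.2 64.9 65.6]
2.5 1213 [64.  64.8 65.5]
7.5 1407 [63.6 64.4 65.7]
12.5 9709 [ 41.  104.4 121.3]
17.5 7435 [ 12.1 107.2 124.1]
22.5 2405 [  5.3 126.3 130.3]
27.5 800 [4.4 5.2 6. ]
32.5 653 [4.1 4.9 5.7]
42.5 18 [38.9 39.7 40.3]
47.5 702 [38.8 39.7 40.5]
52.5 977 [38.6 39.6 63.7]
57.5 1733 [38.4 62.6 73.5]
62.5 1561 [-0.  62.3 73.3]
67.5 2492 [-0.5 62.3 73.4]
72.5 2123 [-0.6 62.7 73.2]
77.5 872 [-1.  -0.2  0.7]
82.5 909 [-1.1 -0.2  0.7]
87.5 914 [-1.  -0.2  0.7]
```

View pics/w15.png

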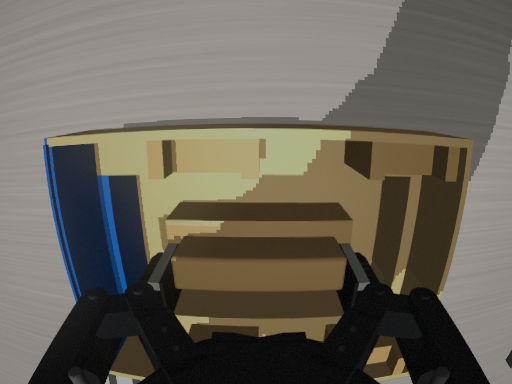

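>>> apply_moves([
  [60, 1, 0, -1, 0],
  [60, 2.5, 0, -2.5, 0],
  [60, 4, 0, -4, 0],
  [60, 4, 0, -5, 0],
  [60, 4, 0, -5, 0],
])

```text
time: 20.35
eef_pos: [0.4656, -0.2316, 0.0485]
ee_rot: [-179.6, 1.1, 179.1]
ft_force: [1.1, 0.1, 6.8]
finger_gap: 0.0791
```

```bash
python3 - <<'E'
from h import *
snap('wrist','w16.png')
E
python3 m6.py w16.png|egrep -v '^(12|17|22|82|87|77)'
```

```text
[ 465.5 -231.6   48.5] [-179.6    1.1  179.1] [0.5 0.8 5.8]
-2.5 682 [59.7 60.3 61. ]
2.5 1133 [59.8 60.5 61.1]
7.5 1280 [59.7 60.4 61.4]
27.5 748 [2.4 3.  3.8]
32.5 635 [2.2 3.  3.9]
37.5 36 [2.7 3.  3.4]
47.5 471 [38.1 38.8 39.6]
52.5 1110 [38.3 39.4 63.9]
57.5 1778 [38.5 62.5 73.6]
62.5 1133 [62.1 63.1 73.8]
67.5 2810 [-0.6 73.2 74.3]
72.5 3043 [-0.4 55.3 73.1]
```

>>> apply_moves([
  [85.4, 0, 0, 0, 0],
  [85.4, 0, 0, 0, 0],
  [85.4, 0, 0, 0, 0],
  [85.4, 0, 0, 0, 0],
  [60, 0, 0, 0, 0],
  [60, 0, 0, 0, 0],
  [60, 0, 0, 0, 0],
  [60, 0, 0, 0, 0],
  [60, 0, 0, 0, 0],
], grip_force=60)

```text
time: 21.15
eef_pos: [0.4654, -0.2317, 0.0489]
ee_rot: [-179.6, 1.1, 179.1]
ft_force: [-1.0, -0.5, 5.4]
finger_gap: 0.0785
```

```bash
python3 - <<'E'
from h import *
snap('wrist','w17.png')
E
python3 m6.py w17.png|egrep -v '^(12|17|22|82|87)'; python3 - <<'E'
from h import *
# tote pose relative to TCP, from wrist: outer rim edges
np.set_printoptions(precision=1,suppress=True)
s=monitor.observe();c=np.array(s['eef_pos'])*1000;R=np.deg2rad(s['ee_rot'][2]);ex=np.array([np.cos(R),np.sin(R),0]);ey=np.array([np.sin(R),-np.cos(R),0])
p,w=wcloud('w17.png');w*=1000;d=w-c;a=d@ex;b=d@ey
m=(abs(w[...,2]-73.5)<4)&(abs(a)<90)&(abs(b)<110)
print('rim b',np.percentile(b[m],[.5,99.5]),'a max',np.percentile(a[m],[98,99.5]))
m=m&(a>50)&(abs(b)<70)
l=np.polyfit(b[m],a[m],1);print('near rim line slope deg',np.degrees(np.arctan(l[0])),l[1])
m=(abs(w[...,2]-60)<2.5)&(abs(a)<15)&(abs(b)<38);print('ridge a',np.percentile(a[m],[1,99]))
E
```

```text
[ 465.4 -231.7   48.9] [-179.6    1.1  179.1] [-1.8  0.2  4.6]
-2.5 851 [58.9 59.6 60.3]
2.5 1118 [59.1 59.7 60.3]
7.5 1305 [59.1 59.8 61.1]
27.5 687 [1.9 2.7 3.5]
32.5 493 [1.8 2.7 3.5]
47.5 556 [38.  38.7 39.4]
52.5 1322 [38.3 40.1 73.1]
57.5 1531 [38.6 62.6 73.5]
62.5 958 [61.4 63.  73.9]
67.5 5231 [-0.2 66.9 74.1]
72.5 912 [-1.1 -0.2  0.6]
77.5 928 [-1.1 -0.3  0.6]
rim b [-85.7  88.3] a max [69.5 69.6]
near rim line slope deg -0.32364912248712374 65.00320957450866
ridge a [-4.5 13.2]
```

>>> apply_moves([
  [60, 0, 0, 5, 0],
  [60, 0, 0, 20, 0],
  [60, 0, 0, 40, 0],
  [60, 0, 0, 65, 0],
  [60, 0, 0, 90, 0],
  [60, 0, 0, 120, 0],
  [60, 5, 5, 150, 0],
  [60, 10, 15, 180, 0],
  [60, 15, 30, 205, -0.06],
  [60, 20, 50, 225, -0.16],
  [60, 27, 75, 240, -0.26],
  [60, 34, 100, 250, -0.36],
  [60, 41, 125, 250, -0.46],
  [60, 48, 150, 250, -0.56],
  [60, 55, 175, 250, -0.66],
  [60, 62, 200, 250, -0.76],
  [60, 69, 225, 250, -0.86],
  [60, 76, 245, 250, -0.96],
  [60, 80, 255, 250, -1.02],
  [60, 80, 255, 250, -1.02],
])

```text
time: 22.87
eef_pos: [0.5455, 0.0273, 0.2982]
ee_rot: [-179.5, 1.0, 120.8]
ft_force: [0.1, 0.4, -4.0]
finger_gap: 0.0789
```

```bash
python3 - <<'E'
from h import *
s=monitor.observe();print(np.array(s['eef_pos'])*1000,s['ee_rot'],s['ft_force'],s['q'],s['finger_gap'])
snap('side','s18.png')
E
```

```text
[545.54804753  27.25593095 298.18055386] [-179.5497154     1.01260364  120.84500782] [ 0.11115077  0.38228737 -4.03218156] [-15.11842592  24.91927158  12.62181872 100.70047739  -5.10319613
  54.95603912  30.13239999] 0.07890108068761399
```

View pics/s18.png

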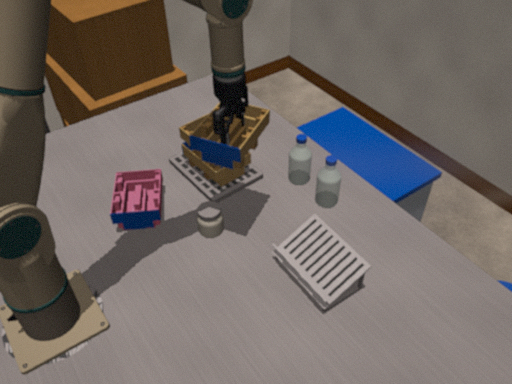

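>>> apply_moves([
  [60, 2, 8, 0, -0.06],
  [60, 6, 22, 0, -0.16],
  [60, 11, 40, 0, -0.28],
  [60, 16, 58, 0, -0.4],
  [60, 21, 76, 0, -0.52],
  [60, 26, 94, 0, -0.64],
  [60, 31, 112, 0, -0.76],
  [60, 36, 130, 0, -0.88],
  [60, 41, 148, 0, -1.0],
  [60, 46, 165, 0, -1.12],
  [60, 50, 180, 0, -1.24],
  [60, 54, 190, 0, -1.36],
  [60, 54, 195, 0, -1.48],
  [60, 54, 195, 0, -1.6],
  [60, 54, 195, 0, -1.72],
  [60, 54, 195, 0, -1.84],
  [60, 54, 195, 0, -1.94],
  [60, 54, 195, 0, -2.0],
  [60, 54, 195, 0, -2.023],
  [60, 54, 195, 0, -2.023],
])

```text
time: 24.58
eef_pos: [0.5988, 0.2183, 0.298]
ee_rot: [-179.5, 1.1, 4.9]
ft_force: [0.3, 0.1, -3.1]
finger_gap: 0.0786
```

```bash
python3 - <<'E'
from h import *
s=monitor.observe();print(np.array(s['eef_pos'])*1000,s['ee_rot'],s['ft_force'],s['q'],s['finger_gap'])
snap('side','s19.png');snap('wrist','w19.png')
import m2
for z,c in ((157,(599,222)),(157-157+323,(599,222))):
    m2.rim('s19','side',c,z)
m2.rim('w19','wrist',(599,222),323);m2.rim('w19','wrist',(599,222),157)
a=cv2.resize(cv2.imread('pics/w19.png'),(400,350));b=cv2.resize(cv2.imread('pics/s19.png')[60:210,130:300],(400,350),interpolation=cv2.INTER_CUBIC);cv2.imwrite('pics/c19.png',np.hstack([a,b]))
E
```

```text
[598.76350833 218.28021895 297.9791443 ] [-179.50999848    1.14291773    4.92751684] [ 0.32776349  0.05977126 -3.05971743] [-45.23694731  38.5395635   41.79980223  85.67502681 -27.39379066
  67.35143431 -83.55561019] 0.07858963885166315
s19 side 354 z154.4 ang 94.9 L 179.1 W 133.9 [599.4 219.7]
s19 side 395 z320.6 ang 95.0 L 179.9 W 132.5 [601.8 217.4]
w19 wrist 10768 z322.3 ang 94.9 L 172.2 W 129.0 [604.7 221.8]
w19 wrist 1359 z156.6 ang 95.0 L 173.2 W 14.6 [659.4 229.5]
```

View pics/c19.png

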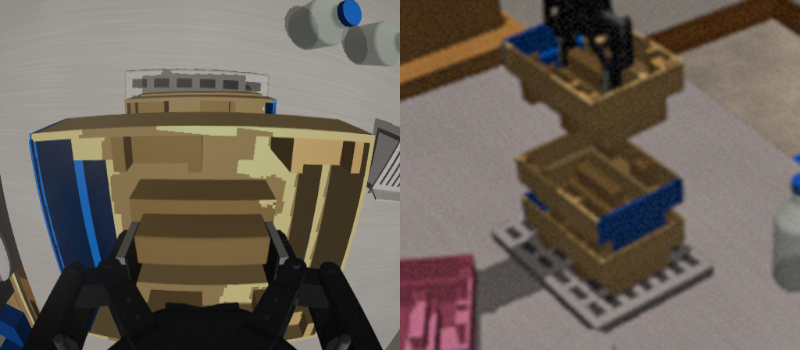

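>>> apply_moves([
  [60, 0, 1, -10, 0],
  [60, -1, 2, -25, 0],
  [60, -2, 3, -42, 0],
  [60, -2.3, 3, -58, 0],
  [60, -2.3, 3, -72, 0],
  [60, -2.3, 3, -82, 0],
  [60, -2.3, 3, -88, 0],
  [60, -2.3, 3, -89, 0],
  [60, -2.3, 3, -89, 0],
])

```text
time: 25.43
eef_pos: [0.5967, 0.2218, 0.2091]
ee_rot: [-179.5, 1.1, 5.0]
ft_force: [0.4, 0.5, -2.7]
finger_gap: 0.0785
```

```bash
python3 - <<'E'
from h import *
np.set_printoptions(precision=1,suppress=True)
s=monitor.observe();print(np.array(s['eef_pos'])*1000,s['ee_rot'],s['ft_force'])
snap('side','s20.png');snap('wrist','w20.png');snap('top','t20.png')
import m2
zt=s['eef_pos'][2]*1000+25
m2.rim('s20','side',(599,222),157);m2.rim('s20','side',(599,222),zt)
e=np.array([-np.sin(np.deg2rad(5)),np.cos(np.deg2rad(5))]);n=np.array([e[1],-e[0]])
for f,c in (('s20','side'),('w20','wrist')):
    if c=='side': p,w=m2.cl(f,c)
    else: p,w=wcloud(f+'.png');w=w*1000
    a=w[...,:2]@e;b=w[...,:2]@n
    for nm,lo,hi in (('mid',150,162),('top',zt-6,zt+6)):
        m=(w[...,2]>lo)&(w[...,2]<hi)&(np.hypot(w[...,0]-599,w[...,1]-222)<120)&(p.min(-1)<120)&(p.max(-1)>30)
        if c=='wrist': m&=(b>660)
        print(f,nm,m.sum(),'e',np.percentile(a[m],[.5,2,98,99.5]),'n',np.percentile(b[m],[.5,2,98,99.5]))
a=cv2.resize(cv2.imread('pics/w20.png'),(400,350));b=cv2.resize(cv2.imread('pics/s20.png')[60:210,130:300],(400,350),interpolation=cv2.INTER_CUBIC);cv2.imwrite('pics/c20.png',np.hstack([a,b]))
E
```

```text
[596.7 221.8 209.1] [-179.5    1.1    5. ] [ 0.4  0.5 -2.7]
s20 side 317 z155.6 ang 95.6 L 178.2 W 133.7 [598.7 219.1]
s20 side 354 z231.2 ang 94.9 L 178.3 W 133.8 [600.  220.3]
s20 mid 310 e [ 77.   78.6 253.6 255.6] n [548.7 549.9 680.1 683.1]
s20 top 352 e [ 78.1  78.9 256.1 257. ] n [549.9 550.2 682.6 684.2]
w20 mid 2094 e [ 84.8  86.7 254.4 256.8] n [679.4 679.8 684.1 684.2]
w20 top 7526 e [ 84.2  85.5 256.4 257.2] n [660.6 662.3 684.7 684.8]
```

View pics/c20.png

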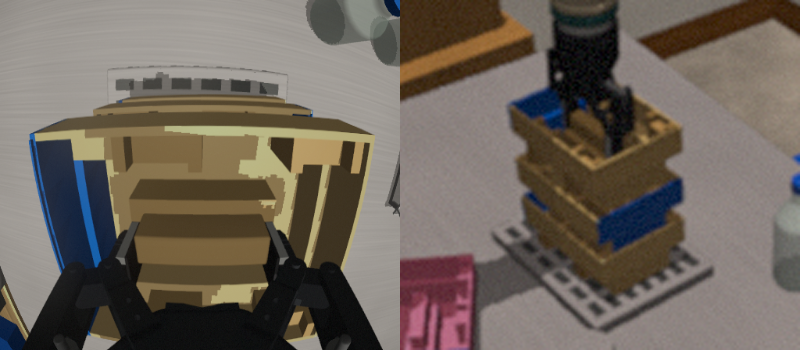

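>>> apply_moves([
  [60, -0.8, -0.5, -1, 0],
  [60, -0.8, -0.5, -3, 0],
  [60, -0.8, -0.5, -5, 0],
  [60, -0.8, -0.5, -7, 0],
  [60, -0.8, -0.5, -9, 0],
  [60, -0.8, -0.5, -11, 0],
  [60, -0.8, -0.5, -12, 0],
  [60, -0.8, -0.5, -12, 0],
])

```text
time: 26.25
eef_pos: [0.5962, 0.2214, 0.1977]
ee_rot: [-179.5, 1.1, 5.0]
ft_force: [0.2, 0.0, -2.4]
finger_gap: 0.0784
```

>>> apply_moves([
  [60, 0, 0, -1, 0],
  [60, 0, 0, -2, 0],
  [60, 0, 0, -3, 0],
  [60, 0, 0, -3, 0],
])

```text
time: 26.58
eef_pos: [0.5963, 0.2214, 0.195]
ee_rot: [-179.5, 1.0, 5.0]
ft_force: [-0.5, -0.9, 0.7]
finger_gap: 0.0786
```

>>> apply_moves([
  [60, 0, 0, -0.7, 0],
  [60, 0, 0, -1.3, 0],
  [60, 0, 0, -1.3, 0],
])

```text
time: 26.83
eef_pos: [0.5964, 0.2214, 0.195]
ee_rot: [-179.4, 1.0, 5.0]
ft_force: [-2.6, -0.1, 6.8]
finger_gap: 0.0789
```

```bash
python3 - <<'E'
from h import *
snap('side','s21.png');snap('wrist','w21.png')
import m2
m2.rim('s21','side',(599,222),157,5);m2.rim('s21','side',(599,222),220)
p,w=wcloud('w21.png');w*=1000
for r0,r1,c0,c1 in ((240,280,200,320),(155,165,60,80)): pass
m=(abs(w[...,2]-206)<5)&(abs(w[...,0]-600)<12)&(abs(w[...,1]-222)<38)
q=w[m];A=np.c_[q[:,:2],np.ones(len(q))];k=np.linalg.lstsq(A,q[:,2],rcond=None)[0];print(len(q),np.degrees(k[:2]),np.median(q[:,2]))
a=cv2.resize(cv2.imread('pics/w21.png'),(400,350));b=cv2.resize(cv2.imread('pics/s21.png')[60:210,130:300],(400,350),interpolation=cv2.INTER_CUBIC);cv2.imwrite('pics/c21.png',np.hstack([a,b]))
E
```

```text
s21 side 292 z156.1 ang 95.2 L 176.6 W 132.4 [598.7 218.4]
s21 side 355 z217.5 ang 95.0 L 177.8 W 135.3 [600.1 219. ]
5611 [-4.7 -0.6] 205.592605732333
```

View pics/c21.png

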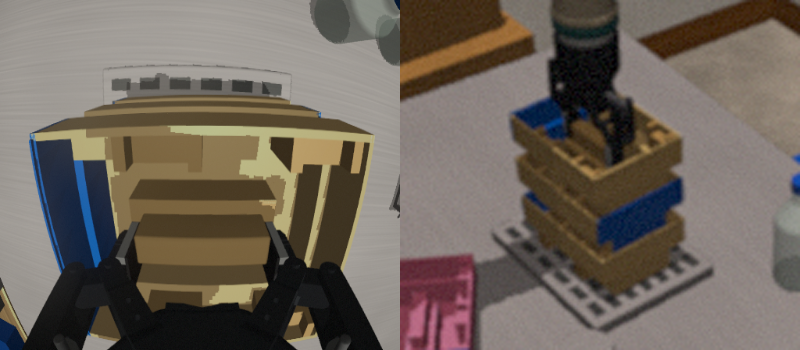

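Firm contact at TCP 195.0, where 194.9 was expected. Releasing and retreating.

>>> apply_moves([
  [85.4, 0, 0, 0, 0],
  [85.4, 0, 0, 0, 0],
  [85.4, 0, 0, 0, 0],
  [85.4, 0, 0, 0, 0],
  [85.4, 0, 0, 0, 0],
  [85.4, 0, 0, 4, 0],
  [85.4, 0, 0, 10, 0],
  [85.4, 0, 0, 20, 0],
  [85.4, 0, 0, 35, 0],
  [85.4, 0, 0, 60, 0],
  [85.4, -5, -5, 90, 0],
  [85.4, -15, -20, 120, 0],
  [85.4, -30, -50, 140, 0],
  [85.4, -55, -85, 150, 0],
  [85.4, -85, -120, 150, 0],
  [85.4, -115, -155, 150, 0],
  [85.4, -140, -185, 150, 0],
  [85.4, -150, -200, 150, 0],
  [85.4, -150, -200, 150, 0],
])

```text
time: 28.52
eef_pos: [0.4429, 0.016, 0.3465]
ee_rot: [-179.3, 1.0, 4.5]
ft_force: [-0.5, -0.6, -0.0]
finger_gap: 0.0857
```

```bash
python3 - <<'E'
from h import *
s=monitor.observe();print(s['time'],s['eef_pos'],s['ft_force'],s['finger_gap'])
snap('side','s22.png');snap('top','t22.png')
import m2
m2.rim('s22','side',(599,222),94,5);m2.rim('s22','side',(599,222),157,5);m2.rim('s22','side',(599,222),220);m2.rim('t22','top',(599,222),220)
p,w=m2.cl('t22','top')
for t in ('bottle_a','cap_jar'):
    for r in models.recognise(t,'top'):
        x=np.round(r['extent']).astype(int);print(t,round(r['score'],2),x)
print('bench pts bottles',w[104,241],w[104,286],w[226,246])
m=(abs(w[...,2]-220)<8)&(np.hypot(w[...,0]-599,w[...,1]-222)<115);q=w[m];A=np.c_[q[:,:2]-[599,222],np.ones(len(q))];k=np.linalg.lstsq(A,q[:,2],rcond=None)[0];print('rim tilt deg',np.degrees(k[:2]),k[2])
a=cv2.resize(cv2.imread('pics/t22.png')[80:300,120:400],(400,350));b=cv2.resize(cv2.imread('pics/s22.png')[80:230,130:300],(400,350),interpolation=cv2.INTER_CUBIC);cv2.imwrite('pics/c22.png',np.hstack([a,b]))
E
```

```text
28.5167 [0.44286384 0.01601661 0.34648757] [-0.5403068  -0.59572046 -0.02229719] 0.0857061647512514
s22 side 282 z92.5 ang 95.8 L 174.9 W 131.4 [598.6 219.6]
s22 side 274 z155.8 ang 95.0 L 173.9 W 130.2 [598.6 217.6]
s22 side 287 z217.2 ang 95.6 L 177.3 W 132.7 [599.6 218.3]
t22 top 357 z219.0 ang 94.8 L 173.8 W 129.7 [598.9 221.1]
bottle_a 0.81 [227  97 252 126]
bottle_a 0.68 [273  99 298 124]
cap_jar 0.67 [135 142 207 196]
cap_jar 0.35 [137 144 220 208]
bench pts bottles [786.5  45.9 156.3] [788.2 -75.5 162.6] [470.1   9.9 708.8]
rim tilt deg [-0.2  0.1] 218.96305727438695
```

View pics/c22.png

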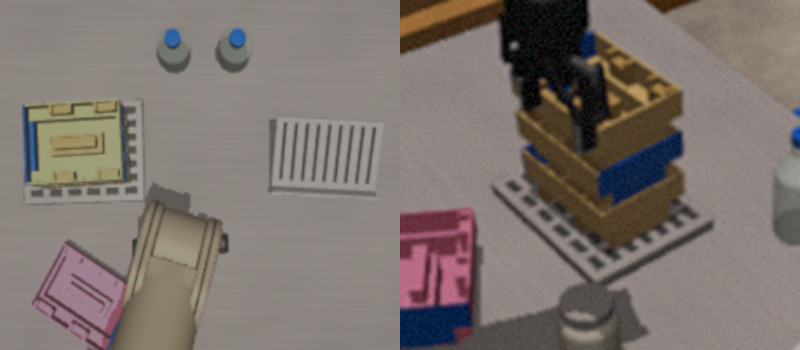

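Stack is level (rim tilt 0.2°, rim at 219 mm, 220 expected). The spacing and alternating blue ends are right, the bottles and the jar are in place, and the arm is clear.

```bash
python3 -c "
from h import *
print(order.hand_in())"
```

```text
the job is handed in; nothing more can be done
None
```

The three totes stand as one interlocked stack on the drip tray, blue ends alternating, and the job is handed in. The clock read about 28.5 s of the 69 s allowed.

- **tote_mid:** I lifted it by its ridge, turned it end for end and lowered it into the saddles. It made contact at the expected interlocked height.
- **tote_top:** The moves could not tilt the gripper, so I held this tote by the ends of its ridge and lifted it square to the plate. I then levelled it by pressing its low edge gently on open bench, regripped it and turned it. It seated on tote_mid at a tool height of 195.0 mm, against 194.9 mm expected.

**Last checks**
- **Level and height:** The top rim is level to about 0.2° and sits at 219 mm, where 220 mm is expected.
- **Rim heights:** The side camera read the three rims at 92.5, 156 and 217 mm, against 94, 157 and 220 mm expected. It reads 1–3 mm low throughout.
- **Centring:** In the side view the centres agree within about 2 mm, and the top tote's centre from the top camera is (599, 221) mm. tote_low is still about where it was.
- **Forces:** The highest I saw in the reports was 18.5 N at the wrist, while levelling tote_top.
- **Bystanders:** The bottles are where they were to within about 2 mm, and the pink tote was not touched.

**Disagreements**
- The cameras differ by 2–4 mm in the y position of the stack. I set the placements on the differences between totes within one camera view.
- In the last top view the arm hid the jar. The network's jar reports there were false, so I checked the jar only by eye in the side view.

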